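Strip the filter magazine and shut off its purge

ROBOT

A 6-joint arm with a two-finger parallel gripper is mounted at the origin on a cart in front of the work surface, level with it; the furniture and walls round the work are solid. World frame = base frame: x ahead of the robot, y to its left, z up, the work surface at z = 0. Lengths are in m, angles in rad, forces in N, time in s.
With the tool pointing down it reaches from about 0.425 to 0.925 m from the base axis. Payload 12.5 kg.
Tool frame: the origin (TCP) lies midway between the tips of the shut fingers; the grasp point (between the pads) lies 19 mm behind it; z points along the fingers, y is the line along which they close (so a half turn about z gives the same grasp; the last joint's range is limited). The gripper opens to 85 mm and grips with 20 to 120 N. Pads are 22 mm wide; open, the fingers measure 114 mm over their backs; the gripper's body (76 mm by 85 mm) begins 54 mm behind the grasp point. The pads swing forward as they close: fully open they stand 13 mm farther back than shut.
Start: joints at [1.022, 0.491, 1.559, -0, 1.092, -0.106], TCP at [0.268, 0.565, 0.231] pointing down, gripper open.
Joint ranges: [-3.1, 3.1], [-0.84, 2.19], [0.05, 2.79], [-1.13, 4.28], [0.06, 2.93], [-2.69, 2.69]. Speed limits (rad/s): [2.22, 2.22, 2.79, 3.14, 3.14, 3.14].

INTERFACE

Orientations are given as a rotation vector (axis times angle).
In Python, from station import bot, cams gives the robot as it stands.
- The arm moves only by the tool servo_tool, never from a script. Its argument "deltas" is a list that holds one entry, the list of rows, each a list of 6 numbers: the shift along the world's x, y, z in m, then the turn, a rotation vector about the world's x, y, z in rad. In form: [[[dx, dy, dz, rx, ry, rz], ...]]. A call has exactly 5 rows; each row shifts and turns the commanded pose from where the row before left it; what a row does not reach is not made up. A row lasts 1/10 s, in which the tool goes at most 50 mm and 8.59 degrees, less where a joint would pass 70% of its speed; a pose out of reach is approached as far as the arm can. A call with a gripper value outside its range is refused whole. "claw" is the gripper command: -1 is fully open, 1 is shut, values between are in proportion, set as the call begins (left out, the last holds). The fingers move at their own pace and stop on an object; the grip force is fixed at half the most. Time passes only in rows, so rows that do not move let the fingers close, or fill a call up. It gives the time, the measured TCP pose, the force, the opening and the grip force at its end, in the units of the state.
- bot.sense(): the state, without advancing time (a new reading comes with each control period).
- cams.camera(name): name is "side" or "top"; returns a dict with "pixels" (400x640x3 uint8, red, green, blue), "camera_matrix" (3x3 intrinsics, pixels), "distortion" ([k1, k2, p1, p2, k3] as OpenCV has them; the pictures are not rectified), "rvec" (rotation vector, rad) and "tvec" (3), from world to camera coordinates, as OpenCV has them. Camera axes: x right, y down, z forward; pixel columns grow to the right and rows downward; lengths in m; the calibration is good to about 2 mm. A picture is of the moment at which its call begins. There is no depth.
- bot.sign_off(): hands the job in; it is judged then, once.
The state is a dict: "time_s": time; "joints": joint angles; "joint_vel": joint speeds; "joint_torque": joint torques, N m; "tool_pos": TCP position; "orientation": TCP orientation; "ft_force": force on the tool from outside, world axes, zero at the start; "torque": the same for the moment, N m; "grip_width": opening from 0.0 (shut) to 1.0 (fully open); "gripper_force": force on a finger pad.
Only numpy, scipy, OpenCV 4.12 (cv2) and the standard library are available. Lean on these libraries where they do the work, as an engineer would, in place of code of your own. Each camera call takes 0.05 s, during which the arm holds its last target. There are 200 camera calls.

TASK

Draw every filter slider straight and level out of the magazine, without forcing it, and lay them one on another, square on the pile in the storage well; the height of the pile is unknown, so feel for its top and set each slider down gently before letting go. When all are on the pile, turn the purge knob so that its pointer stands on the mark, and only then slide the lock fully home over it. Lay the cover square on top of the pile, and leave the vial, the timer and the tip box where they are.

Things in the scene. Friction and masses are not known exactly. Their poses are not given: they have to be found in the camera images.
- magazine: grey filter magazine, 80 (x) x 236 (y) x 60 mm high, fixed; origin at the centre of its underside, z up. Three level channels open in its front (-x) face, which looks to the robot's left; centres at y = -75, 0, 75 mm, floor 36 and ceiling 48 mm above the bench, 62 mm wide, 74 deep. On the roof: knob (x = 12, y = -50 mm) and lock.
- knob (a joint): purge knob on the roof of the magazine, rad: 0 when the bar's white pointer stands on the long white mark (bar parallel to the magazine's y axis, pointer to -y), growing counter-clockwise seen from above; range -0.3 to 1.6, starts between 0.6 and 1.3. It stays where it is left (friction 0.04 N m).
- knob_grip (a point): point to grip on the knob's bar, on the turning axis; the bar is 10 mm thick, 34 mm long and stands 34 mm high (12 mm above, 22 mm below this point) on a disc of radius 18 mm whose top is 9 mm above the roof; this frame's y axis runs along the bar and turns with the knob, z up.
- lock (a joint): lock on the roof, m: 0 fully drawn back (clear of the knob), 0.055 fully home with its two fork prongs on both sides of the knob's bar; growing moves it along the magazine's -y axis. Starts between 0 and 0.006; friction about 1.5 N, stays where it is left.
- lock_fin (a point): point to grip on the lock's upright fin, 36 mm above the roof and 8 mm below the fin's top; the fin is 10 mm thick along the sliding direction (magazine y), 26 mm wide across it; axes as the magazine's. The two prongs, tops 16 mm above the roof, run from the fin toward the knob; when fully home the fin is still 90 mm from the knob's axis.
- well: storage well, a grey plastic box, 88 (x) x 78 (y) mm, foot 100 x 90 mm, fixed; origin at the centre of its underside, z up, its -x to the robot's left. A pile of blank plates 70 (x) x 60 (y) mm stands out of it, centred and parallel to it. A slider lies square on the pile with its x axis along the well's x (either way round), its tab overhanging at one x end.
- well_rim (a point): centre of the well at the height of its rim, 40 mm above the bench. The pile's top is somewhere between 50 and 78 mm above the bench: the height is not given and is to be found by touch. The pile stands on a stiff lift that bears 75 N without moving.
- cover: cover, a loose grey plastic plate 74 (x) x 64 (y) x 6 mm with a bar handle in the middle, 0.15 kg; origin at the centre of its underside, z up.
- cover_handle (a point): centre of the cover's bar handle, 18 mm above the cover's underside; the bar is 40 mm long along the cover's x, 12 mm thick along y, and stands 24 mm high on the plate (12 mm above and below this point).
- vial: small capped vial, a bystander, 26 mm across, 62 mm high; origin at the centre of its underside. (A fixed microscope, over half a metre high, stands to the right of the magazine, about x 0.35 to 0.75 m, y -0.25 to 0 m; reach past it folded in or from the left.)
- stop_clock: small laboratory timer, a bystander, 60 x 68 x 17 mm; origin at the centre of its underside
- tip_box: box of pipette tips, a bystander, 88 x 121 x 92 mm; origin at the centre of its underside
- slider0: bare aluminium filter slider (two or three of the three are present): flat plate 70 (x) x 60 (y) x 10 mm with a flat tab 14 mm wide, 45 long, 10 thick in the middle of its -x edge; 0.1 kg; origin at the centre of the plate's underside, z up. It starts in a channel, tab outward, with 1 mm of play on each side and 2 mm above; drawn 75 mm along the magazine's -x it is clear.
- slider0_center (a point): centre of the slider's plate, half-way up its thickness; axes as the slider's
- slider0_tab (a point): point to grip: middle of the slider's tab, 58 mm from the plate's centre along its -x, half-way up; pinch across the 14 mm (the slider's y). On the pile the tabs lie over one another: fingertips that reach below the tab may meet the tab beneath
- slider1: bare aluminium filter slider (two or three of the three are present): flat plate 70 (x) x 60 (y) x 10 mm with a flat tab 14 mm wide, 45 long, 10 thick in the middle of its -x edge; 0.1 kg; origin at the centre of the plate's underside, z up. It starts in a channel, tab outward, with 1 mm of play on each side and 2 mm above; drawn 75 mm along the magazine's -x it is clear.
- slider1_center (a point): centre of the slider's plate, half-way up its thickness; axes as the slider's
- slider1_tab (a point): point to grip: middle of the slider's tab, 58 mm from the plate's centre along its -x, half-way up; pinch across the 14 mm (the slider's y). On the pile the tabs lie over one another: fingertips that reach below the tab may meet the tab beneath
- slider2: bare aluminium filter slider (two or three of the three are present): flat plate 70 (x) x 60 (y) x 10 mm with a flat tab 14 mm wide, 45 long, 10 thick in the middle of its -x edge; 0.1 kg; origin at the centre of the plate's underside, z up. It starts in a channel, tab outward, with 1 mm of play on each side and 2 mm above; drawn 75 mm along the magazine's -x it is clear.
- slider2_center (a point): centre of the slider's plate, half-way up its thickness; axes as the slider's
- slider2_tab (a point): point to grip: middle of the slider's tab, 58 mm from the plate's centre along its -x, half-way up; pinch across the 14 mm (the slider's y). On the pile the tabs lie over one another: fingertips that reach below the tab may meet the tab beneath
There are look-alikes about, which are no part of the job. Leave any red look-alike of the cover alone.

How it is judged:
On the way, in this order (a step that is already met when the one before it is completed fails the run):
1. every slider lies square on the pile in the well, released, with the lock still drawn back (x of slider0_center in the frame of well between -0.012 and 0.012 m and y of slider0_center in the frame of well between -0.012 and 0.012 m and z of slider0_center in the frame of well between 0.045 and 0.112 m and angle between the x axis of each of slider0, slider1, slider2 and the x axis of well, either way round below 0.2 rad and angle between each of slider0, slider1, slider2's own z axis and vertical below 0.1 rad and linear speed of each of slider0, slider1, slider2 below 0.03 m/s and contact force between each of slider0, slider1, slider2 and the fingers below 0.05 N and x of slider1_center in the frame of well between -0.012 and 0.012 m and y of slider1_center in the frame of well between -0.012 and 0.012 m and z of slider1_center in the frame of well between 0.045 and 0.112 m and x of slider2_center in the frame of well between -0.012 and 0.012 m and y of slider2_center in the frame of well between -0.012 and 0.012 m and z of slider2_center in the frame of well between 0.045 and 0.112 m and value of joint lock below 0.03 m), for 0.2 s.
2. the knob's pointer stands on the mark (within 0.12 rad), the lock still drawn back (value of joint knob between -0.12 and 0.12 rad and value of joint lock below 0.03 m), for 0.2 s.
3. the lock is fully home (within 5 mm) with the knob on the mark (value of joint knob between -0.12 and 0.12 rad and value of joint lock above 0.05 m), for 0.2 s.
At the end, for the whole second after the job is handed in: Every slider lies flat on the pile, within 12 mm of the well's centre in x and y; knob within 0.12 rad of the mark; lock within 5 mm of fully home; the cover flat on top, within 14 mm of the centre; sliders and cover square within 0.2 rad, released, at rest (all of step 3 and x of slider0_center in the frame of well between -0.012 and 0.012 m and y of slider0_center in the frame of well between -0.012 and 0.012 m and z of slider0_center in the frame of well between 0.045 and 0.112 m and angle between the x axis of each of slider0, slider1, slider2, cover and the x axis of well, either way round below 0.2 rad and angle between each of slider0, slider1, slider2, cover's own z axis and vertical below 0.1 rad and linear speed of each of slider0, slider1, slider2, cover below 0.03 m/s and contact force between each of slider0, slider1, slider2, cover and the fingers below 0.05 N and x of slider1_center in the frame of well between -0.012 and 0.012 m and y of slider1_center in the frame of well between -0.012 and 0.012 m and z of slider1_center in the frame of well between 0.045 and 0.112 m and x of slider2_center in the frame of well between -0.012 and 0.012 m and y of slider2_center in the frame of well between -0.012 and 0.012 m and z of slider2_center in the frame of well between 0.045 and 0.112 m and x of cover_handle in the frame of well between -0.014 and 0.014 m and y of cover_handle in the frame of well between -0.014 and 0.014 m and z of cover_handle in the frame of well between 0.08 and 0.135 m and z of cover_handle in the frame of slider0 above 0.018 m and z of cover_handle in the frame of slider1 above 0.018 m and z of cover_handle in the frame of slider2 above 0.018 m); the robot touches nothing.
It fails at once if a slider is dropped (by more than about 5 mm) instead of being set down ((contact force between slider0 and the fingers below 0.01 N and linear speed of slider0 above 0.3 m/s) or (contact force between slider1 and the fingers below 0.01 N and linear speed of slider1 above 0.3 m/s) or (contact force between slider2 and the fingers below 0.01 N and linear speed of slider2 above 0.3 m/s)).
It fails at once if a slider is pressed on to the pile with more than 60 N (contact force between any of slider0, slider1, slider2 and well above 60 N).
It fails at once if a slider is forced or levered in its channel with more than 40 N (contact force between any of slider0, slider1, slider2 and magazine above 40 N).
It fails at once if the vial, the timer or the tip box is moved by more than 25 mm (distance of any of vial, stop_clock, tip_box from where it was at the start of the episode above 0.025 m).
Of slider0, slider1, slider2 only 2 to 3 are there at a start; the rules pass over those that are not, and their reading is None.
At some moment in a run one of cover may be knocked a few centimetres aside while the robot is not near it.
It also fails if it takes over 208 s, if anything falls off the work surface, if the arm or the gripper's body presses on something with over 40 N, if the wrist force passes 120 N, or if a joint passes its speed limit or range.

## Working session

There is one attempt and no reset: what is moved stays moved. The work goes in short steps, Python scripts to look and compute and a tool call to move; the robot and the scene stay as the last step left them, time stands still between calls to the robot, and variables do not carry over. Pictures are saved under pics/ and viewed, at most 14 in all, crops included, and the job is handed in when it is done.

Besides the shell and the picture viewer there is one more tool, called after "Call:" in YAML: its name, and indented under it one key for each argument. servo_tool: Moves the arm, as the interface text tells. Its arguments: {"type":"object","properties":{"deltas":{"type":"array"},"claw":{"type":"number"}},"required":["deltas"]}

```bash
ls; mkdir -p pics
cat > h.py <<'E'
import numpy as np, cv2
from station import bot, cams
def shot(n,f=None):
    c=cams.camera(n); 
    if f: cv2.imwrite('pics/'+f,c['pixels'][:,:,::-1])
    np.savez('/tmp/%s.npz'%n,**c); return c
def load(n): return dict(np.load('/tmp/%s.npz'%n))
def ray(c,uv):
    p=cv2.undistortPoints(np.array(uv,float).reshape(-1,1,2),c['camera_matrix'],c['distortion']).reshape(-1,2)
    R=cv2.Rodrigues(c['rvec'])[0]; o=-R.T@c['tvec'].reshape(3)
    return o,np.c_[p,np.ones(len(p))]@R
def onz(c,uv,z):
    o,d=ray(c,uv); z=np.broadcast_to(z,len(d)); return o+d*((z-o[2])/d[:,2])[:,None]
def proj(c,P): return cv2.projectPoints(np.array(P,float).reshape(-1,1,3),c['rvec'],c['tvec'],c['camera_matrix'],c['distortion'])[0].reshape(-1,2)
E
python3 - <<'E'
from h import *
np.set_printoptions(precision=4,suppress=True)
for n in('top','side'):
    c=shot(n,n+'0.png'); o,d=ray(c,[[320,200]]); print(n,o,d,c['camera_matrix'][0,0])
print(bot.sense())
E
```

```text
pics
top [0.4632 0.3651 1.0784] [[ 0.0879  0.0088 -0.9961]] 447.4509277972945
side [0.4891 1.1791 0.6567] [[ 0.0775 -0.8273 -0.5563]] 430.93223960940605
{'time_s': 0.1, 'joints': array([ 1.0224,  0.4915,  1.5594,  0.    ,  1.0917, -0.1056]), 'joint_vel': array([ 0.001 , -0.0021, -0.0027, -0.0002,  0.0004,  0.0009]), 'joint_torque': array([  0.0027, -61.9454, -26.2019,  -0.0001,   0.003 ,  -0.0001]), 'tool_pos': array([0.2677, 0.5646, 0.2308]), 'orientation': array([-0.6899, -3.0646,  0.0014]), 'ft_force': array([1.0274, 0.1977, 0.502 ]), 'torque': array([ 0.0242, -0.0025, -0.0397]), 'gripper_force': 0.0, 'grip_width': 1.0007577148403144}
```

View pics/top0.png

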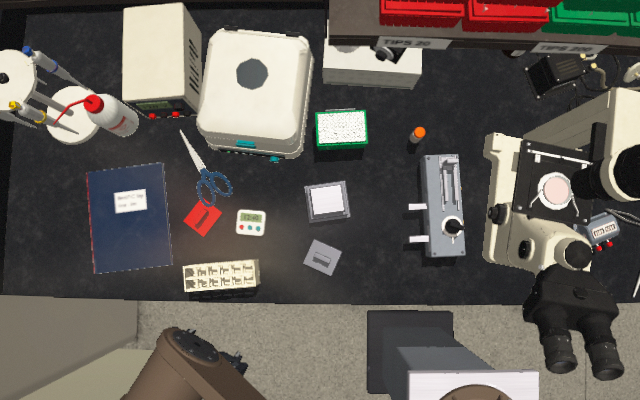

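View pics/side0.png

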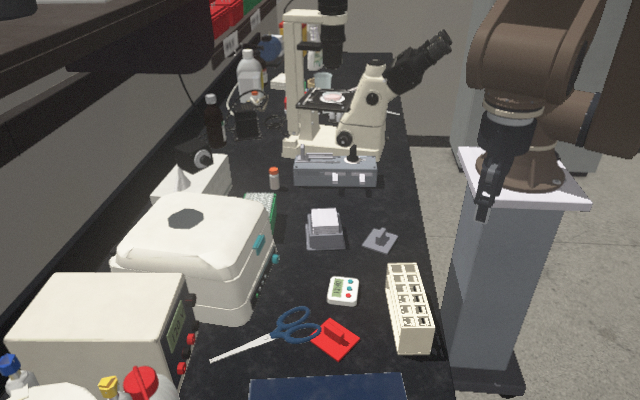

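Top view: magazine at about (442,205), with two tabs at (416,207) and (416,238), so two sliders are present. Knob at (453,227), well at (327,200), grey cover at (322,257), red look-alike at (202,217). Next I'll zoom in on these.

Run:
```python
from h import *
c=load('top');s=load('side')
a=cv2.resize(c['pixels'][145:270,395:475],None,fx=4.6,fy=4.6,interpolation=2)
b=cv2.resize(c['pixels'][165:290,295:365],None,fx=4.6,fy=4.6,interpolation=2)
cv2.imwrite('pics/z.png',np.hstack([a,b])[:,:,::-1])
a=cv2.resize(s['pixels'][140:260,280:410],None,fx=6,fy=5,interpolation=2)
cv2.imwrite('pics/zs.png',a[:,:,::-1])
```

```text
(no output)
```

View pics/z.png

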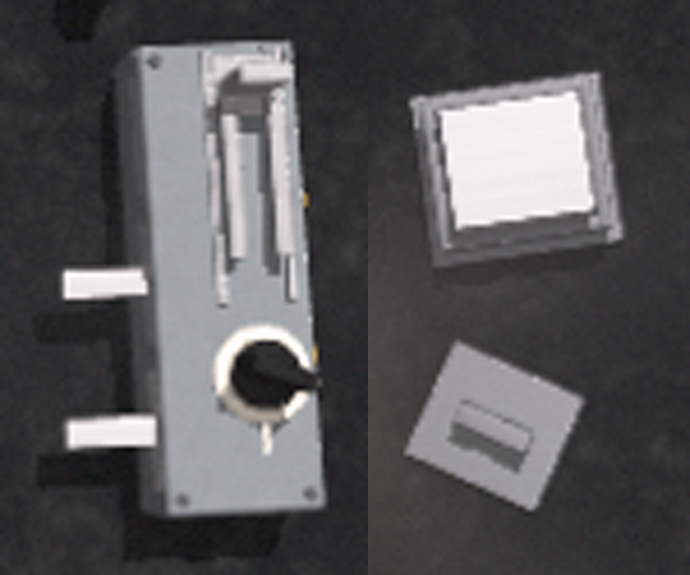

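View pics/zs.png

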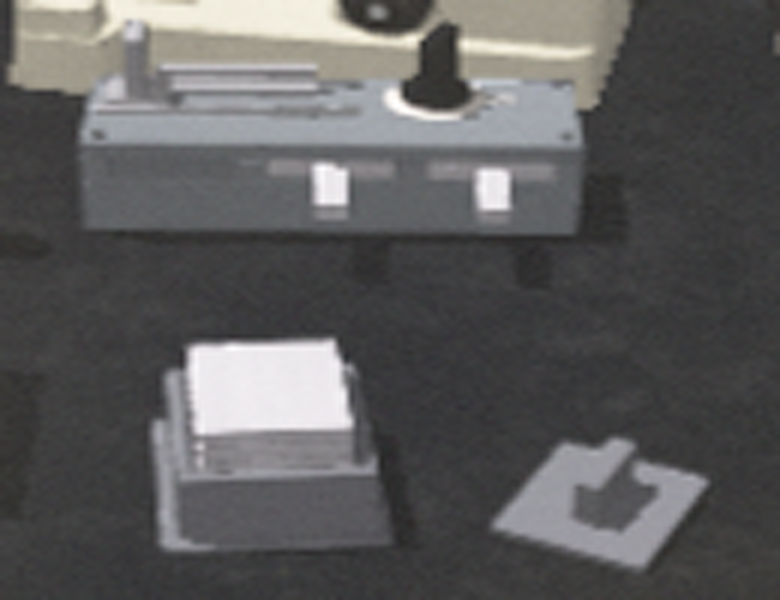

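Two sliders: middle and near channels (y=0 and y=-75), and the third channel is empty. The knob pointer points to the robot's right (mag +x). The lock fin is at the far end, and the cover lies rotated near (322,257). Now to compute poses.

```bash
cat >> h.py <<'E'
def tri(cs,uvs):
    A=np.zeros((3,3));b=np.zeros(3);L=[]
    for c,uv in zip(cs,uvs):
        o,d=ray(c,[uv]);d=d[0]/np.linalg.norm(d[0]);M=np.eye(3)-np.outer(d,d);A+=M;b+=M@o;L.append((M,o))
    p=np.linalg.solve(A,b);return p,max(np.linalg.norm(M@(p-o)) for M,o in L)
def blobs(c,lo,hi,box,amin=20):
    x0,y0,x1,y1=box;h=cv2.inRange(c['pixels'][y0:y1,x0:x1],np.array(lo),np.array(hi))
    ks,_=cv2.findContours(h,0,cv2.CHAIN_APPROX_NONE)
    return [k.reshape(-1,2)+[x0,y0] for k in ks if cv2.contourArea(k)>amin]
def pose(P): # rectangle in world xy: centre, size, angle
    return cv2.minAreaRect(P[:,:2].astype(np.float32)*1000)
E
python3 - <<'E'
from h import *
np.set_printoptions(precision=4,suppress=True)
t=load('top');s=load('side')
T=lambda x,y:(x/4.6+395-.4,y/4.6+145-.4)
S=lambda x,y:(x/6+280-.4,y/5+140-.4)
U=lambda x,y:((x-368)/4.6+295-.4,y/4.6+165-.4)
print('roof',onz(t,[T(137,50),T(163,512),T(325,512),T(290,42)],.06))
print('roofS',onz(s,[S(80,143),S(582,143)],.06))
print('knob disc',onz(t,[T(264,373)],.069),'mark',onz(t,[T(268,452)],.06))
print('fin tri',tri((t,s),(T(268,72),S(135,25))))
for b in blobs(t,(190,)*3,(255,)*3,(400,195,433,250)): print('tab',pose(onz(t,b,.046)))
for b in blobs(t,(200,)*3,(255,)*3,(300,175,355,225)): 
    m=cv2.minAreaRect(b.astype(np.float32));print('pile px',m)
    for z in(.05,.06,.07,.078): print(z,pose(onz(t,b,z)))
for b in blobs(s,(200,)*3,(255,)*3,(300,200,350,235)): print('pileS',cv2.minAreaRect(b.astype(np.float32)),[pose(onz(s,b,z))[:2] for z in (.06,.07)])
print('pile tri',[tri((t,s),q) for q in ((U(440,110),S(190,432)),(U(457,228),S(353,428)),(U(578,93),S(188,343)),(U(593,208),S(335,340)))])
print('rim',onz(t,[U(412,100),U(600,73),U(622,240),U(435,265)],.04))
print('cover',pose(onz(t,[U(458,342),U(583,400),U(535,510),U(404,455)],.006)),onz(t,[U(458,342),U(583,400),U(535,510),U(404,455)],.006))
print('handle top',onz(t,[U(463,400),U(533,432),U(525,455),U(452,422)],.03))
E
```

```text
roof [[0.6595 0.1335 0.06  ]
 [0.4284 0.1225 0.06  ]
 [0.4288 0.0412 0.06  ]
 [0.6648 0.0552 0.06  ]]
roofS [[0.6618 0.1378 0.06  ]
 [0.4286 0.1211 0.06  ]]
knob disc [[0.4972 0.0739 0.069 ]] mark [[0.4583 0.0697 0.06  ]]
fin tri (array([0.6413, 0.08  , 0.1052]), np.float64(0.000269408031352651))
tab ((467.72369384765625, 144.65731811523438), (11.518904685974121, 42.03289794921875), 0.45765918493270874)
tab ((541.758544921875, 147.75234985351562), (11.635608673095703, 39.90137481689453), 0.6348643898963928)
pile px ((326.7599792480469, 199.3199920654297), (25.45584487915039, 29.9813289642334), 81.8698959350586)
0.05 ((555.7691040039062, 358.6188049316406), (59.000587463378906, 69.27050018310547), 8.849518775939941)
0.06 ((554.8687744140625, 358.68212890625), (58.42679977416992, 68.59689331054688), 8.84947681427002)
0.07 ((553.9685668945312, 358.74554443359375), (57.85312271118164, 67.92333221435547), 8.849502563476562)
0.078 ((553.248291015625, 358.7962341308594), (57.394142150878906, 67.38446807861328), 8.849489212036133)
pileS ((324.5, 217.5), (17.0, 25.0), 90.0) [((555.46533203125, 362.82720947265625), (58.525997161865234, 67.85261535644531)), ((554.3526611328125, 376.50628662109375), (57.54523468017578, 66.71556091308594))]
pile tri [(array([0.5813, 0.3969, 0.0579]), np.float64(0.0018165535131974312)), (array([0.521 , 0.3876, 0.0568]), np.float64(0.0003055373401885222)), (array([0.5898, 0.3282, 0.0594]), np.float64(0.0012260972906764861)), (array([0.5317, 0.3202, 0.0588]), np.float64(0.0004032115623694275))]
rim [[0.5864 0.4117 0.04  ]
 [0.6014 0.3163 0.04  ]
 [0.5165 0.3046 0.04  ]
 [0.5028 0.3988 0.04  ]]
cover ((420.1112365722656, 367.8932189941406), (73.3150405883789, 64.6401596069336), 65.84339141845703) [[0.4643 0.3874 0.006 ]
 [0.4351 0.3222 0.006 ]
 [0.3782 0.3465 0.006 ]
 [0.4056 0.4146 0.006 ]]
handle top [[0.435  0.384  0.03  ]
 [0.4193 0.3484 0.03  ]
 [0.4077 0.3523 0.03  ]
 [0.4238 0.3894 0.03  ]]
```

Magazine centre is about (0.545, 0.088) with yaw +0.047. Tabs are at (0.468,0.145) and (0.542,0.148). Well is at (0.554,0.3585) with yaw 0.154 and pile top around 0.058. I'll move above the near tab.

Call:
servo_tool:
  deltas:
    - [[0.02,-0.042,-0.006,0,0,-0.108],[0.02,-0.042,-0.006,0,0,-0.108],[0.02,-0.042,-0.006,0,0,-0.108],[0.02,-0.042,-0.006,0,0,-0.108],[0.02,-0.042,-0.006,0,0,-0.108]]
  claw: 0.1

```text
time_s: 0.6
tool_pos: [0.3681, 0.353, 0.201]
orientation: [-1.488, -2.767, 0.0]
ft_force: [0.9, 0.8, 0.8]
grip_width: 0.448
gripper_force: 0.0
```

Call:
servo_tool:
  deltas:
    - [[0.02,-0.042,-0.006,0,0,-0.108],[0.02,-0.042,-0.006,0,0,-0.108],[0.02,-0.042,-0.006,0,0,-0.108],[0.02,-0.042,-0.006,0,0,-0.108],[0.02,-0.042,-0.006,0,0,-0.108]]

```text
time_s: 1.1
tool_pos: [0.4682, 0.1429, 0.171]
orientation: [-2.173, -2.269, 0.0]
ft_force: [1.0, -0.4, -0.3]
grip_width: 0.453
gripper_force: 0.0
```

Call:
servo_tool:
  deltas:
    - [[0,0,-0.01,0,0,0],[0,0,-0.01,0,0,0],[0,0,0,0,0,0],[0,0,0,0,0,0],[0,0,0,0,0,0]]

```text
time_s: 1.6
tool_pos: [0.4676, 0.1458, 0.1517]
orientation: [2.165, 2.276, 0.001]
ft_force: [-0.4, -0.0, 0.6]
grip_width: 0.451
gripper_force: 0.0
```

```bash
cat >> h.py <<'E'
from scipy.spatial.transform import Rotation as Ro
def st():
    s=bot.sense();R=Ro.from_rotvec(s['orientation']).as_matrix()
    print('t',round(s['time_s'],2),'p',s['tool_pos'].round(4),'yaw(y-axis)',round(float(np.arctan2(R[1,1],R[0,1])),4),'tilt',R[:2,2].round(4),'F',s['ft_force'].round(2),'T',s['torque'].round(3),'w',round(s['grip_width']*85,2),'g',round(s['gripper_force'],1),'j6',s['joints'][5].round(2))
E
python3 - <<'E'
from h import *
st(); shot('top','t1.png'); c=shot('side')
cv2.imwrite('pics/s1.png',cv2.resize(c['pixels'][60:260,270:420],None,fx=4,fy=3,interpolation=2)[:,:,::-1])
E
```

```text
t 1.6 p [0.4676 0.1458 0.1517] yaw(y-axis) 0.0502 tilt [0.0005 0.0001] F [-0.41 -0.    0.61] T [-0.062 -0.022  0.041] w 38.32 g 0.0 j6 0.12
```

View pics/s1.png

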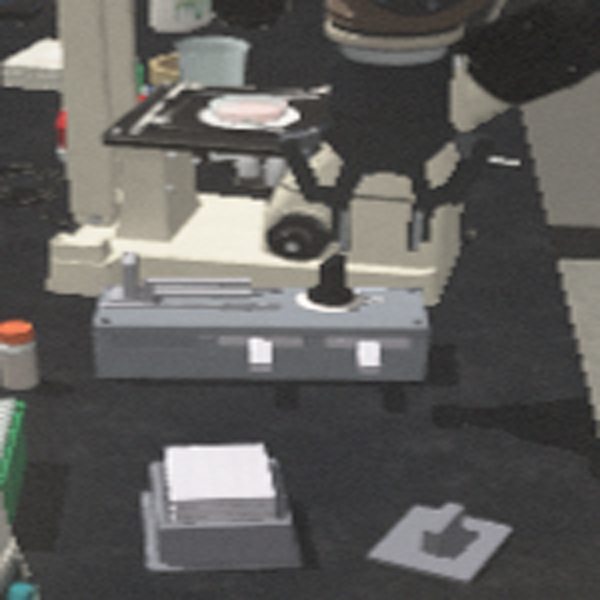

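Side view: open fingers at about (345,230) and (415,230) in the crop, straddling the tab at (370,352). I'll descend.

Call:
servo_tool:
  deltas:
    - [[0,0,-0.03,0,0,0],[0,0,-0.03,0,0,0],[0,0,-0.03,0,0,0],[0,0,-0.02,0,0,0],[0,0,-0.008,0,0,0]]

```text
time_s: 2.2
tool_pos: [0.4672, 0.145, 0.032]
orientation: [-2.166, -2.274, 0.002]
ft_force: [-0.0, 0.5, -0.0]
grip_width: 0.446
gripper_force: 0.0
```

Call:
servo_tool:
  deltas:
    - [[0,0,0,0,0,0],[0,0,0,0,0,0],[0,0,0,0,0,0],[0,0,0,0,0,0],[0,0,0,0,0,0]]
  claw: 0.52

```text
time_s: 2.7
tool_pos: [0.468, 0.1448, 0.0339]
orientation: [2.167, 2.274, 0.001]
ft_force: [0.0, 0.7, 0.2]
grip_width: 0.241
gripper_force: 0.0
```

Run:
```python
from h import *
st(); c=shot('side')
cv2.imwrite('pics/s2.png',cv2.resize(c['pixels'][130:210,320:400],None,fx=7,fy=7,interpolation=2)[:,:,::-1])
```

```text
t 2.7 p [0.468  0.1448 0.0339] yaw(y-axis) 0.048 tilt [0.0012 0.0002] F [0.04 0.74 0.24] T [ 0.002  0.023 -0.018] w 20.45 g 0.0 j6 0.12
```

View pics/s2.png

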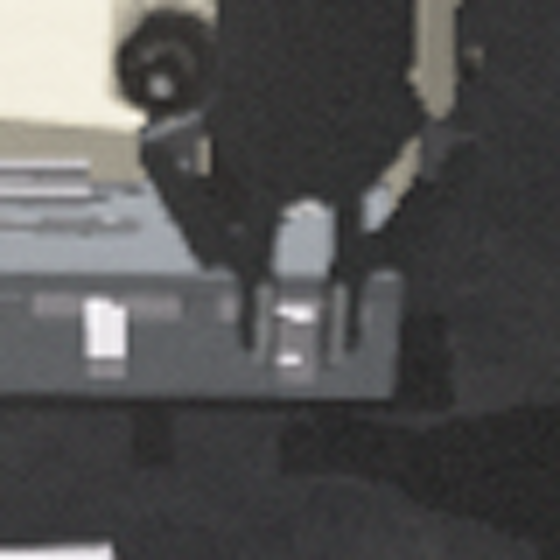

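Fingers straddle the tab: inner faces at x≈270 and 333, tab spanning 275–315. The tool sits about 2 mm toward -x, so I'll shift +1.5 mm and close in stages.

Call:
servo_tool:
  deltas:
    - [[0.0015,0,0,0,0,0],[0,0,0,0,0,0],[0,0,0,0,0,0],[0,0,0,0,0,0],[0,0,0,0,0,0]]
  claw: 0.61

```text
time_s: 3.25
tool_pos: [0.4692, 0.1448, 0.0333]
orientation: [-2.167, -2.274, 0.0]
ft_force: [0.1, -0.6, 1.2]
grip_width: 0.193
gripper_force: 0.0
```

Call:
servo_tool:
  deltas:
    - [[0,0,0,0,0,0],[0,0,0,0,0,0],[0,0,0,0,0,0],[0,0,0,0,0,0],[0,0,0,0,0,0]]
  claw: 0.64

```text
time_s: 3.75
tool_pos: [0.4693, 0.1448, 0.0333]
orientation: [2.167, 2.274, 0.0]
ft_force: [0.2, 1.1, -0.6]
grip_width: 0.18
gripper_force: 0.0
```

Run:
```python
from h import *
st()
```

```text
t 3.75 p [0.4693 0.1448 0.0333] yaw(y-axis) 0.048 tilt [0.0001 0.    ] F [ 0.17  1.13 -0.6 ] T [-0.008 -0.011 -0.034] w 15.27 g 0.0 j6 0.12
```

Call:
servo_tool:
  deltas:
    - [[0,0,0,0,0,0],[0,0,0,0,0,0],[0,0,0,0,0,0],[0,0,0,0,0,0],[0,0,0,0,0,0]]
  claw: 0.66

```text
time_s: 4.25
tool_pos: [0.4693, 0.1448, 0.0333]
orientation: [2.167, 2.274, 0.0]
ft_force: [0.7, -0.3, -0.2]
grip_width: 0.17
gripper_force: 0.0
```

Call:
servo_tool:
  deltas:
    - [[0,0,0,0,0,0],[0,0,0,0,0,0],[0,0,0,0,0,0],[0,0,0,0,0,0],[0,0,0,0,0,0]]
  claw: 0.68

```text
time_s: 4.75
tool_pos: [0.4693, 0.1448, 0.0333]
orientation: [2.167, 2.274, 0.0]
ft_force: [-0.1, 0.1, 0.6]
grip_width: 0.164
gripper_force: 6.7
```

Call:
servo_tool:
  deltas:
    - [[0,0,0,0,0,0],[0,0,0,0,0,0],[0,0,0,0,0,0],[0,0,0,0,0,0],[0,0,0,0,0,0]]
  claw: 1

```text
time_s: 5.25
tool_pos: [0.4693, 0.1448, 0.0334]
orientation: [2.167, 2.274, 0.0]
ft_force: [-1.1, 1.0, 5.6]
grip_width: 0.141
gripper_force: 60.2
```

Call:
servo_tool:
  deltas:
    - [[-0.0001,0.002,0,0,0,0],[-0.0001,0.003,0,0,0,0],[-0.0002,0.004,0,0,0,0],[-0.0002,0.004,0,0,0,0],[-0.0002,0.004,0,0,0,0]]

```text
time_s: 5.75
tool_pos: [0.4684, 0.1622, 0.0333]
orientation: [-2.167, -2.274, 0.0]
ft_force: [0.1, -2.2, 2.3]
grip_width: 0.146
gripper_force: 60.0
```

Run:
```python
from h import *
st()
```

```text
t 5.75 p [0.4684 0.1622 0.0333] yaw(y-axis) 0.0481 tilt [-0.0001 -0.    ] F [ 0.09 -2.24  2.3 ] T [-0.577 -0.009  0.052] w 12.37 g 60.0 j6 0.15
```

Call:
servo_tool:
  deltas:
    - [[-0.0003,0.007,0,0,0,0],[-0.0003,0.007,0,0,0,0],[-0.0003,0.007,0,0,0,0],[-0.0003,0.007,0,0,0,0],[-0.0003,0.007,0,0,0,0]]

```text
time_s: 6.25
tool_pos: [0.4668, 0.1975, 0.0332]
orientation: [-2.167, -2.274, 0.0]
ft_force: [0.3, -1.8, 0.2]
grip_width: 0.144
gripper_force: 59.7
```

Call:
servo_tool:
  deltas:
    - [[-0.0003,0.007,0,0,0,0],[-0.0003,0.007,0,0,0,0],[-0.0003,0.007,0,0,0,0],[-0.0003,0.007,0,0,0,0],[-0.0003,0.007,0,0,0,0]]

```text
time_s: 6.75
tool_pos: [0.4654, 0.2324, 0.0333]
orientation: [-2.167, -2.274, -0.0]
ft_force: [0.6, -0.9, -1.2]
grip_width: 0.142
gripper_force: 59.5
```

Run:
```python
from h import *
st();t=shot('top','t3.png');s=shot('side')
a=cv2.resize(t['pixels'][180:270,360:470],None,fx=6,fy=6);b=cv2.resize(s['pixels'][140:250,300:410],None,fx=5.4,fy=5)[:540]
b=cv2.resize(s['pixels'][140:230,300:410],None,fx=6,fy=6)
cv2.imwrite('pics/d3.png',cv2.resize(np.hstack([a,b]),(800,340))[:,:,::-1])
```

```text
t 6.75 p [0.4654 0.2324 0.0333] yaw(y-axis) 0.048 tilt [0. 0.] F [ 0.58 -0.87 -1.21] T [ 0.048  0.027 -0.028] w 12.07 g 59.5 j6 0.29
```

View pics/d3.png

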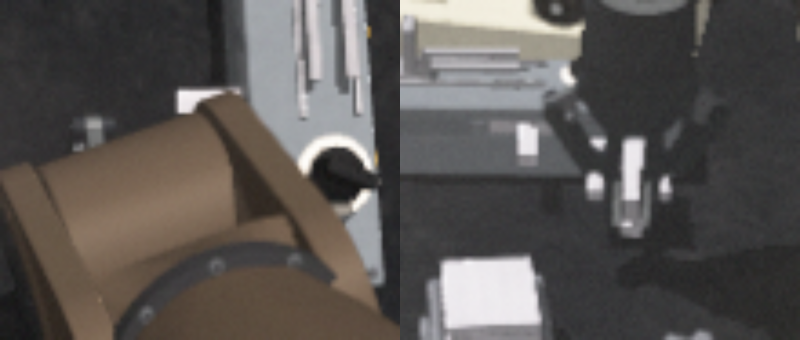

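Slider is clear of the channel and held at (632,200) in the right crop. I'll lift and carry it over the well.

Call:
servo_tool:
  deltas:
    - [[0,0.002,0.015,0,0,0],[0,0.002,0.025,0,0,0],[0,0.006,0.025,0,0,0],[0.004,0.01,0.005,0,0,0.007],[0.006,0.014,0,0,0,0.01]]

```text
time_s: 7.35
tool_pos: [0.476, 0.2663, 0.1039]
orientation: [2.148, 2.292, 0.002]
ft_force: [-0.6, -0.6, -1.2]
grip_width: 0.14
gripper_force: 59.5
```

Call:
servo_tool:
  deltas:
    - [[0.01,0.025,0,0,0,0.015],[0.015,0.03,0,0,0,0.019],[0.015,0.03,0,0,0,0.019],[0.015,0.03,0,0,0,0.019],[0.01,0.022,0,0,0,0.018]]

```text
time_s: 7.85
tool_pos: [0.5409, 0.4051, 0.1013]
orientation: [-2.04, -2.388, 0.002]
ft_force: [0.1, -0.6, -0.6]
grip_width: 0.146
gripper_force: 59.5
```

Call:
servo_tool:
  deltas:
    - [[0.005,0.011,0,0,0,0],[0,0,0,0,0,0],[0,0,0,0,0,0],[0,0,0,0,0,0],[0,0,0,0,0,0]]

```text
time_s: 8.35
tool_pos: [0.5454, 0.413, 0.1035]
orientation: [2.044, 2.386, -0.0]
ft_force: [-0.4, -1.5, -0.9]
grip_width: 0.143
gripper_force: 59.5
```

Run:
```python
from h import *
st();t=shot('top');s=shot('side')
a=cv2.resize(t['pixels'][145:245,275:375],(400,400),interpolation=2);b=cv2.resize(s['pixels'][160:260,275:375],(400,400),interpolation=2)
cv2.imwrite('pics/d4.png',np.hstack([a,b])[:,:,::-1])
```

```text
t 8.35 p [0.5454 0.413  0.1035] yaw(y-axis) 0.1542 tilt [-0.0001 -0.0001] F [-0.4  -1.46 -0.89] T [ 0.038 -0.011  0.017] w 12.16 g 59.5 j6 0.4
```

View pics/d4.png

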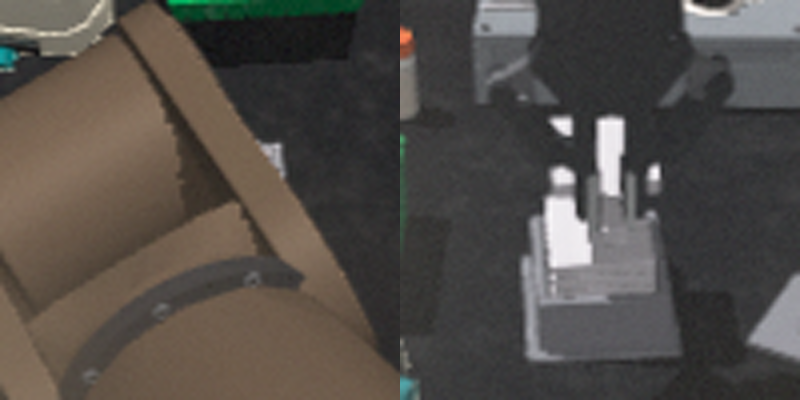

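```bash
cat >> h.py <<'E'
def plate(c,yaw,z,L=70,W=60): # c world centre; well-like x dir = (sin,-cos)
    ex=np.array([np.sin(yaw),-np.cos(yaw)]);ey=np.array([np.cos(yaw),np.sin(yaw)])
    return np.array([[*(np.array(c)+a*L/2e3*ex+b*W/2e3*ey),z] for a,b in((-1,1),(-1,-1),(1,-1),(1,1))])
E
python3 - <<'E'
from h import *
np.set_printoptions(precision=1,suppress=True)
t=load('top');s=load('side')
P=np.array([.5454,.413]);y=.154;cen=P+.058*np.array([np.sin(y),-np.cos(y)]);print(cen)
for z in(.116,.106):
  p=plate(cen,y,z);print('top',((proj(t,p)-[275,145])*4).ravel(),'side',((proj(s,p)-[275,160])*4+[400,0]).ravel())
p=plate((.554,.3585),y,.058);print('pile',((proj(s,p)-[275,160])*4+[400,0]).ravel())
E
```

```text
[0.6 0.4]
top [141.5 163.5 157.  273.1 285.6 254.7 269.4 145.3] side [551.4 178.9 659.1 174.  646.6 107.4 545.2 111.8]
top [142.  165.7 157.4 274.2 284.7 255.9 268.6 147.7] side [551.8 193.6 658.8 188.8 646.4 121.7 545.5 126.1]
pile [553.3 265.3 657.7 260.3 645.7 190.8 547.1 195.3]
```

Held slider matches the projected plate to within a millimetre or two. I'll descend and then feel for the top.

Call:
servo_tool:
  deltas:
    - [[0,0.002,-0.01,0,0,0],[0,0,-0.013,0,0,0],[0,0,-0.01,0,0,0],[0,0,-0.005,0,0,0],[0,0,0,0,0,0]]

```text
time_s: 8.95
tool_pos: [0.5451, 0.4155, 0.064]
orientation: [-2.042, -2.386, 0.003]
ft_force: [0.3, 0.4, -1.2]
grip_width: 0.146
gripper_force: 59.5
```

Call:
servo_tool:
  deltas:
    - [[0,0,-0.0006,0,0,0],[0,0,-0.0006,0,0,0],[0,0,-0.0006,0,0,0],[0,0,-0.0006,0,0,0],[0,0,-0.0006,0,0,0]]

```text
time_s: 9.45
tool_pos: [0.5455, 0.4158, 0.0625]
orientation: [2.043, 2.387, 0.001]
ft_force: [0.2, 0.1, -0.4]
grip_width: 0.146
gripper_force: 59.5
```

Run:
```python
from h import *
st()
```

```text
t 9.45 p [0.5455 0.4158 0.0625] yaw(y-axis) 0.155 tilt [0.0003 0.0002] F [ 0.21  0.07 -0.38] T [0.026 0.024 0.011] w 12.38 g 59.5 j6 0.4
```

Call:
servo_tool:
  deltas:
    - [[0,0,-0.0006,0,0,0],[0,0,-0.0006,0,0,0],[0,0,-0.0006,0,0,0],[0,0,-0.0006,0,0,0],[0,0,-0.0006,0,0,0]]

```text
time_s: 9.95
tool_pos: [0.5455, 0.4157, 0.0593]
orientation: [2.043, 2.387, 0.0]
ft_force: [-0.1, 0.3, -1.2]
grip_width: 0.141
gripper_force: 59.5
```

Call:
servo_tool:
  deltas:
    - [[0,0,-0.0005,0,0,0],[0,0,-0.0005,0,0,0],[0,0,-0.0005,0,0,0],[0,0,0,0,0,0],[0,0,0,0,0,0]]

```text
time_s: 10.45
tool_pos: [0.5455, 0.4158, 0.058]
orientation: [2.043, 2.387, 0.0]
ft_force: [-0.8, -0.5, 2.1]
grip_width: 0.141
gripper_force: 59.8
```

Call:
servo_tool:
  deltas:
    - [[0,0,-0.0003,0,0,0],[0,0,-0.0003,0,0,0],[0,0,0,0,0,0],[0,0,0,0,0,0],[0,0,0,0,0,0]]

```text
time_s: 10.95
tool_pos: [0.5455, 0.4159, 0.0578]
orientation: [2.042, 2.387, 0.001]
ft_force: [-3.2, -0.6, 5.9]
grip_width: 0.145
gripper_force: 60.4
```

Run:
```python
from h import *
st()
```

```text
t 10.95 p [0.5455 0.4159 0.0578] yaw(y-axis) 0.1551 tilt [0.0005 0.0002] F [-3.16 -0.59  5.88] T [-0.249  0.399  0.017] w 12.33 g 60.4 j6 0.4
```

Call:
servo_tool:
  deltas:
    - [[0,0,-0.0003,0,0,0],[0,0,0,0,0,0],[0,0,0,0,0,0],[0,0,0,0,0,0],[0,0,0,0,0,0]]

```text
time_s: 11.45
tool_pos: [0.5455, 0.4159, 0.0577]
orientation: [2.043, 2.387, 0.001]
ft_force: [-2.4, -1.1, 7.6]
grip_width: 0.145
gripper_force: 60.6
```

Call:
servo_tool:
  deltas:
    - [[0,0,0,0,0,0],[0,0,0,0,0,0],[0,0,0,0,0,0],[0,0,0,0,0,0],[0,0,0,0,0,0]]
  claw: 0.6

```text
time_s: 11.95
tool_pos: [0.5455, 0.4157, 0.0568]
orientation: [-2.043, -2.387, 0.0]
ft_force: [-0.3, 0.1, -0.1]
grip_width: 0.202
gripper_force: 0.0
```

Run:
```python
from h import *
st()
```

```text
t 11.95 p [0.5455 0.4157 0.0568] yaw(y-axis) 0.155 tilt [-0.0001 -0.0001] F [-0.31  0.08 -0.12] T [ 0.004 -0.005  0.035] w 17.15 g 0.0 j6 0.4
```

Released. I'll retreat and go to the middle tab.

Call:
servo_tool:
  deltas:
    - [[0,0,0.002,0,0,0],[0,0,0.005,0,0,0],[0,0,0.02,0,0,0],[0,0,0.03,0,0,0],[0,0,0.02,0,0,0]]
  claw: 0.2

```text
time_s: 12.45
tool_pos: [0.5458, 0.416, 0.1362]
orientation: [2.042, 2.386, 0.003]
ft_force: [-0.2, -0.6, 0.3]
grip_width: 0.396
gripper_force: 0.0
```

Call:
servo_tool:
  deltas:
    - [[0,-0.045,0,0,0,-0.018],[0,-0.045,0,0,0,-0.018],[0,-0.045,0,0,0,-0.018],[0,-0.045,0,0,0,-0.018],[-0.001,-0.045,0,0,0,-0.018]]

```text
time_s: 12.95
tool_pos: [0.5444, 0.1891, 0.1346]
orientation: [2.148, 2.292, 0.001]
ft_force: [0.8, -0.9, 0.6]
grip_width: 0.399
gripper_force: 0.0
```

Call:
servo_tool:
  deltas:
    - [[-0.001,-0.043,0,0,0,-0.017],[0,0,-0.03,0,0,0],[0,0,-0.03,0,0,0],[0,0,-0.01,0,0,0],[0,0,0,0,0,0]]

```text
time_s: 13.45
tool_pos: [0.5431, 0.1478, 0.0632]
orientation: [-2.167, -2.273, 0.002]
ft_force: [-0.5, 0.1, 0.6]
grip_width: 0.399
gripper_force: 0.0
```

Run:
```python
from h import *
st(); t=shot('top');c=shot('side')
a=cv2.resize(c['pixels'][130:210,300:380],(400,400),interpolation=2);b=cv2.resize(c['pixels'][185:265,285:365],(400,400),interpolation=2)
a2=cv2.resize(t['pixels'][160:240,290:370],(400,200),interpolation=2)
cv2.imwrite('pics/s5.png',np.vstack([np.hstack([a,b]),np.hstack([a2,a2*0])])[:,:,::-1])
```

```text
t 13.45 p [0.5431 0.1478 0.0632] yaw(y-axis) 0.0481 tilt [-0.0019 -0.0003] F [-0.49  0.12  0.62] T [ 0.009  0.056 -0.008] w 33.9 g 0.0 j6 0.1
```

View pics/s5.png

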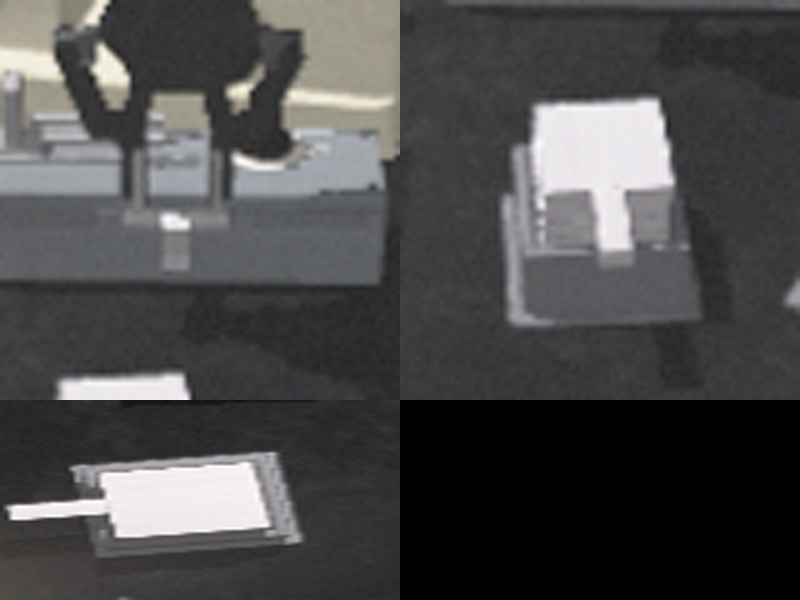

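Slider 1 lies square on the pile (right crop tab at ~(613,220), straight). The gripper straddles the middle tab: tab centre 176, finger mid 178. Descend with a small +x correction and close in stages.

Call:
servo_tool:
  deltas:
    - [[0.0005,0,-0.01,0,0,0],[0,0,-0.01,0,0,0],[0,0,-0.007,0,0,0],[0,0,0,0,0,0],[0,0,0,0,0,0]]
  claw: 0.52

```text
time_s: 14.05
tool_pos: [0.5439, 0.1478, 0.0367]
orientation: [-2.167, -2.274, 0.0]
ft_force: [-0.2, 0.7, 0.3]
grip_width: 0.239
gripper_force: 0.0
```

Call:
servo_tool:
  deltas:
    - [[0,0,0,0,0,0],[0,0,0,0,0,0],[0,0,0,0,0,0],[0,0,0,0,0,0],[0,0,0,0,0,0]]
  claw: 0.61

```text
time_s: 14.55
tool_pos: [0.544, 0.1477, 0.037]
orientation: [2.167, 2.274, 0.0]
ft_force: [-0.1, -1.4, -0.8]
grip_width: 0.195
gripper_force: 0.0
```

Call:
servo_tool:
  deltas:
    - [[0,0,0,0,0,0],[0,0,0,0,0,0],[0,0,0,0,0,0],[0,0,0,0,0,0],[0,0,0,0,0,0]]
  claw: 0.64

```text
time_s: 15.05
tool_pos: [0.544, 0.1477, 0.0369]
orientation: [2.167, 2.274, 0.0]
ft_force: [0.8, -0.5, -0.5]
grip_width: 0.177
gripper_force: 0.0
```

Run:
```python
from h import *
st()
t=load('top');s=load('side')
for b in blobs(t,(200,)*3,(255,)*3,(308,175,346,215)):
    print(pose(onz(t,b,.0705)), len(b))
```

```text
t 15.05 p [0.544  0.1477 0.0369] yaw(y-axis) 0.048 tilt [ 0. -0.] F [ 0.81 -0.47 -0.53] T [-0.037  0.042 -0.018] w 15.01 g 0.0 j6 0.1
((552.3890991210938, 363.5113830566406), (58.747901916503906, 77.77315521240234), 8.847874641418457) 115
```

Call:
servo_tool:
  deltas:
    - [[0,0,-0.001,0,0,0],[0,0,0,0,0,0],[0,0,0,0,0,0],[0,0,0,0,0,0],[0,0,0,0,0,0]]
  claw: 0.66

```text
time_s: 15.55
tool_pos: [0.544, 0.1477, 0.0359]
orientation: [2.167, 2.274, 0.0]
ft_force: [0.2, 0.7, 0.4]
grip_width: 0.169
gripper_force: 0.1
```

Call:
servo_tool:
  deltas:
    - [[0,0,0,0,0,0],[0,0,0,0,0,0],[0,0,0,0,0,0],[0,0,0,0,0,0],[0,0,0,0,0,0]]
  claw: 0.68

```text
time_s: 16.05
tool_pos: [0.544, 0.1477, 0.0359]
orientation: [2.168, 2.274, 0.0]
ft_force: [0.4, -0.4, 1.0]
grip_width: 0.16
gripper_force: 6.4
```

Call:
servo_tool:
  deltas:
    - [[0,0,0,0,0,0],[0,0,0,0,0,0],[0,0,0,0,0,0],[0,0,0,0,0,0],[0,0,0,0,0,0]]
  claw: 1

```text
time_s: 16.55
tool_pos: [0.544, 0.1478, 0.036]
orientation: [2.167, 2.274, 0.0]
ft_force: [-0.1, 0.8, 4.5]
grip_width: 0.147
gripper_force: 60.0
```

Call:
servo_tool:
  deltas:
    - [[-0.0001,0.002,0,0,0,0],[-0.0001,0.003,0,0,0,0],[-0.0002,0.004,0,0,0,0],[-0.0002,0.004,0,0,0,0],[-0.0002,0.004,0,0,0,0]]

```text
time_s: 17.05
tool_pos: [0.5431, 0.1652, 0.0359]
orientation: [2.167, 2.274, -0.0]
ft_force: [-0.2, -2.6, 3.0]
grip_width: 0.143
gripper_force: 59.8
```

Run:
```python
from h import *
st()
```

```text
t 17.05 p [0.5431 0.1652 0.0359] yaw(y-axis) 0.0482 tilt [-0. -0.] F [-0.19 -2.58  2.96] T [-0.502 -0.035  0.042] w 12.17 g 59.8 j6 0.13
```

Call:
servo_tool:
  deltas:
    - [[-0.0003,0.007,0,0,0,0],[-0.0003,0.007,0,0,0,0],[-0.0003,0.007,0,0,0,0],[-0.0003,0.007,0,0,0,0],[-0.0003,0.007,0,0,0,0]]

```text
time_s: 17.55
tool_pos: [0.5415, 0.2005, 0.0358]
orientation: [-2.167, -2.274, 0.0]
ft_force: [0.4, -1.1, 0.6]
grip_width: 0.141
gripper_force: 59.6
```

Call:
servo_tool:
  deltas:
    - [[-0.0003,0.007,0,0,0,0],[-0.0003,0.007,0,0,0,0],[-0.0003,0.007,0,0,0,0],[-0.0003,0.007,0,0,0,0],[-0.0003,0.007,0,0,0,0]]

```text
time_s: 18.05
tool_pos: [0.5401, 0.2354, 0.0358]
orientation: [-2.168, -2.274, -0.0]
ft_force: [0.4, -0.3, -0.5]
grip_width: 0.139
gripper_force: 59.4
```

Call:
servo_tool:
  deltas:
    - [[0,0,0.01,0,0,0],[0,0,0.02,0,0,0],[0,0,0.025,0,0,0],[0,0.005,0.017,0,0,0],[0.0005,0.0155,0,0,0,0.01]]

```text
time_s: 18.55
tool_pos: [0.5417, 0.2551, 0.1108]
orientation: [2.156, 2.282, 0.006]
ft_force: [0.3, 0.5, -1.3]
grip_width: 0.143
gripper_force: 59.4
```

Call:
servo_tool:
  deltas:
    - [[0.001,0.03,0,0,0,0.02],[0.001,0.035,0,0,0,0.02],[0.001,0.035,0,0,0,0.02],[0.001,0.035,0,0,0,0.02],[0.0007,0.025,0,0,0,0.016]]

```text
time_s: 19.05
tool_pos: [0.5446, 0.4179, 0.1071]
orientation: [-2.041, -2.388, 0.001]
ft_force: [1.1, -0.2, -1.5]
grip_width: 0.142
gripper_force: 59.4
```

Call:
servo_tool:
  deltas:
    - [[0,0,-0.01,0,0,0],[0,0,-0.01,0,0,0],[0,0,-0.004,0,0,0],[0,0,0,0,0,0],[0,0,0,0,0,0]]

```text
time_s: 19.55
tool_pos: [0.5457, 0.4146, 0.084]
orientation: [2.045, 2.385, -0.0]
ft_force: [0.2, -0.2, -0.8]
grip_width: 0.142
gripper_force: 59.4
```

Run:
```python
from h import *
np.set_printoptions(precision=1,suppress=True)
st();s=shot('side')
P=bot.sense()['tool_pos'];y=.154;cen=P[:2]+.058*np.array([np.sin(y),-np.cos(y)]);print(cen.round(4))
a=cv2.resize(s['pixels'][170:250,285:365],(560,560),interpolation=2)
cv2.imwrite('pics/d6.png',a[:,:,::-1])
for z in(0,.01): print(((proj(s,plate(cen,y,P[2]+z))-[285,170])*7).ravel())
```

```text
t 19.55 p [0.5 0.4 0.1] yaw(y-axis) 0.153 tilt [-0. -0.] F [ 0.2 -0.2 -0.8] T [ 0.1 -0.  -0.1] w 12.04 g 59.4 j6 0.4
[0.6 0.4]
[195.1 327.2 380.4 318.5 359.2 199.1 184.3 206.9]
[194.6 301.9 380.9 293.3 359.5 174.7 183.7 182.5]
```

View pics/d6.png

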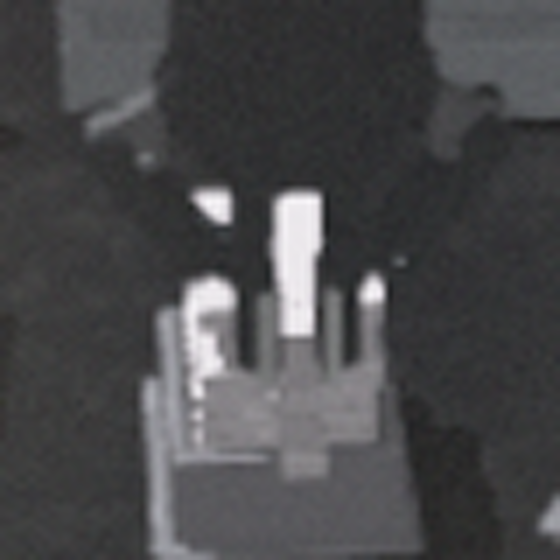

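Slider 2 is held level and square above slider 1. I'll descend to just above it and feel for contact.

Call:
servo_tool:
  deltas:
    - [[0,0.001,-0.003,0,0,0],[0,0,-0.004,0,0,0],[0,0,-0.002,0,0,0],[0,0,-0.001,0,0,0],[0,0,0,0,0,0]]

```text
time_s: 20.1
tool_pos: [0.5453, 0.4162, 0.0737]
orientation: [-2.044, -2.386, 0.0]
ft_force: [-0.2, -0.5, -0.8]
grip_width: 0.141
gripper_force: 59.4
```

Call:
servo_tool:
  deltas:
    - [[0,0,-0.0005,0,0,0],[0,0,-0.0005,0,0,0],[0,0,-0.0005,0,0,0],[0,0,-0.0005,0,0,0],[0,0,0,0,0,0]]

```text
time_s: 20.6
tool_pos: [0.5454, 0.4162, 0.0719]
orientation: [2.044, 2.386, 0.0]
ft_force: [-0.3, -0.5, -1.3]
grip_width: 0.145
gripper_force: 59.4
```

Call:
servo_tool:
  deltas:
    - [[0,0,-0.0004,0,0,0],[0,0,-0.0004,0,0,0],[0,0,0,0,0,0],[0,0,0,0,0,0],[0,0,0,0,0,0]]

```text
time_s: 21.1
tool_pos: [0.5454, 0.4163, 0.0711]
orientation: [2.044, 2.386, 0.0]
ft_force: [0.4, 0.0, -0.7]
grip_width: 0.142
gripper_force: 59.4
```

Call:
servo_tool:
  deltas:
    - [[0,0,-0.0004,0,0,0],[0,0,-0.0003,0,0,0],[0,0,0,0,0,0],[0,0,0,0,0,0],[0,0,0,0,0,0]]

```text
time_s: 21.6
tool_pos: [0.5455, 0.4163, 0.0706]
orientation: [2.044, 2.386, 0.001]
ft_force: [-1.6, 0.1, 2.6]
grip_width: 0.145
gripper_force: 60.2
```

Call:
servo_tool:
  deltas:
    - [[0,0,-0.0003,0,0,0],[0,0,-0.0001,0,0,0],[0,0,0,0,0,0],[0,0,0,0,0,0],[0,0,0,0,0,0]]

```text
time_s: 22.1
tool_pos: [0.5455, 0.4164, 0.0704]
orientation: [2.044, 2.386, 0.001]
ft_force: [-1.0, -0.1, 5.6]
grip_width: 0.143
gripper_force: 60.6
```

Call:
servo_tool:
  deltas:
    - [[0,0,0,0,0,0],[0,0,0,0,0,0],[0,0,0,0,0,0],[0,0,0,0,0,0],[0,0,0,0,0,0]]
  claw: 0.6

```text
time_s: 22.6
tool_pos: [0.5454, 0.4162, 0.0699]
orientation: [2.044, 2.386, -0.0]
ft_force: [-0.2, -1.2, 0.8]
grip_width: 0.199
gripper_force: 0.0
```

Call:
servo_tool:
  deltas:
    - [[0,0,0,0,0,0],[0,0,0.002,0,0,0],[0,0,0.01,0,0,0],[0,0,0.03,0,0,0],[0,0,0.04,0,0,0]]
  claw: 0.2

```text
time_s: 23.1
tool_pos: [0.5448, 0.4158, 0.1521]
orientation: [-2.044, -2.385, 0.004]
ft_force: [-0.1, 1.2, -0.1]
grip_width: 0.399
gripper_force: 0.0
```

Call:
servo_tool:
  deltas:
    - [[-0.02,0.02,0.035,0,0,0],[-0.035,0.02,0.02,0,0,0],[-0.04,0.01,0.02,0,0,0],[-0.04,0,0,0,0,0],[0,0,0,0,0,0]]

```text
time_s: 23.6
tool_pos: [0.4063, 0.4667, 0.2291]
orientation: [-2.04, -2.389, -0.002]
ft_force: [2.1, 0.9, -0.1]
grip_width: 0.4
gripper_force: 0.0
```

Run:
```python
from h import *
np.set_printoptions(precision=4,suppress=True)
st(); t=shot('top');s=shot('side')
T=lambda x,y:(x/4.6+395-.4,y/4.6+145-.4)
print('tip old',onz(t,[T(318,380)],.103))
a=cv2.resize(t['pixels'][145:270,395:475],(384,600),interpolation=2);b=cv2.resize(s['pixels'][180:280,280:380],(400,600),interpolation=2)
cv2.imwrite('pics/k7.png',np.hstack([a,b])[:,:,::-1])
for z in(.103,.1): 
  for bl in blobs(t,(0,)*3,(60,)*3,(440,212,466,245),15): print(z,pose(onz(t,bl,z)))
```

```text
t 23.6 p [0.4063 0.4667 0.2291] yaw(y-axis) 0.1572 tilt [0.0004 0.001 ] F [ 2.13  0.93 -0.13] T [ 0.035  0.01  -0.007] w 34.04 g 0.0 j6 0.59
tip old [[0.4929 0.0575 0.103 ]]
0.103 ((491.61480712890625, 76.97297668457031), (44.59194564819336, 70.20580291748047), 89.18561553955078)
0.1 ((491.7022705078125, 76.08668518066406), (44.729087829589844, 70.42176055908203), 89.18561553955078)
```

View pics/k7.png

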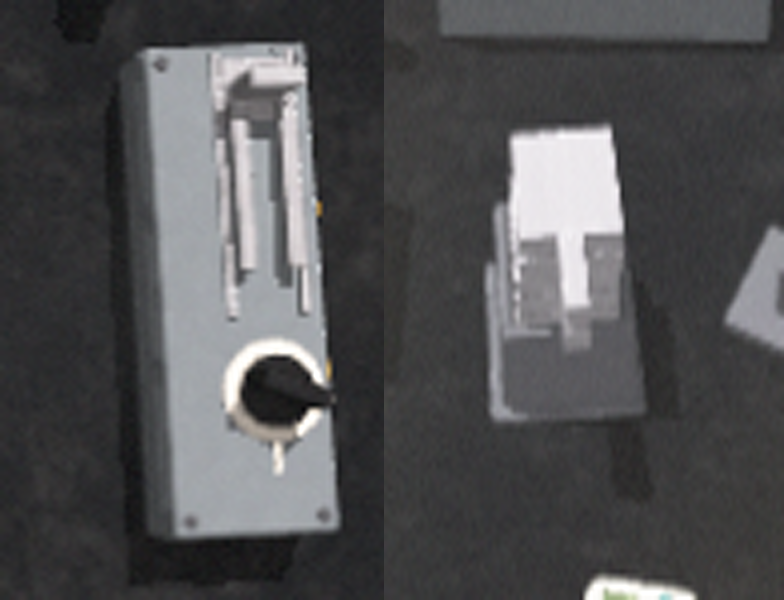

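Both sliders are stacked square (right crop). Knob axis is about (0.4965,0.074) with the pointer at about 1.28 rad. I'll move above the knob with the pads across the bar.

Call:
servo_tool:
  deltas:
    - [[0.009,-0.0393,-0.006,0,0,-0.04],[0.009,-0.0393,-0.006,0,0,-0.04],[0.009,-0.0393,-0.006,0,0,-0.04],[0.009,-0.0393,-0.006,0,0,-0.04],[0.009,-0.0393,-0.006,0,0,-0.04]]

```text
time_s: 24.2
tool_pos: [0.4567, 0.2677, 0.1969]
orientation: [2.275, 2.167, 0.001]
ft_force: [0.7, 0.4, 1.0]
grip_width: 0.401
gripper_force: 0.0
```

Call:
servo_tool:
  deltas:
    - [[0.009,-0.0393,-0.006,0,0,-0.04],[0.009,-0.0393,-0.006,0,0,-0.04],[0.009,-0.0393,-0.006,0,0,-0.04],[0.009,-0.0393,-0.006,0,0,-0.04],[0.009,-0.0393,-0.006,0,0,-0.04]]

```text
time_s: 24.7
tool_pos: [0.5015, 0.0707, 0.1669]
orientation: [2.48, 1.928, 0.001]
ft_force: [0.8, 0.8, 0.2]
grip_width: 0.402
gripper_force: 0.0
```

Call:
servo_tool:
  deltas:
    - [[0,0,0,0,0,0],[0,0,0,0,0,0],[0,0,0,0,0,0],[0,0,0,0,0,0],[0,0,0,0,0,0]]

```text
time_s: 25.2
tool_pos: [0.5003, 0.0741, 0.1672]
orientation: [2.476, 1.934, 0.0]
ft_force: [0.3, -0.5, 0.2]
grip_width: 0.398
gripper_force: 0.0
```

Run:
```python
from h import *
st()
```

```text
t 25.2 p [0.5003 0.0741 0.1672] yaw(y-axis) -0.2445 tilt [0.0004 0.    ] F [ 0.31 -0.53  0.19] T [0.007 0.05  0.029] w 33.82 g 0.0 j6 0.26
```

Call:
servo_tool:
  deltas:
    - [[-0.003,0,-0.025,0,0,0],[0,0,-0.025,0,0,0],[0,0,-0.025,0,0,0],[0,0,-0.012,0,0,0],[0,0,-0.003,0,0,0]]

```text
time_s: 25.7
tool_pos: [0.497, 0.0736, 0.0761]
orientation: [-2.476, -1.932, 0.002]
ft_force: [0.7, 0.4, 0.6]
grip_width: 0.399
gripper_force: 0.0
```

Call:
servo_tool:
  deltas:
    - [[0,0,0,0,0,0],[0,0,0,0,0,0],[0,0,0,0,0,0],[0,0,0,0,0,0],[0,0,0,0,0,0]]
  claw: 0.68

```text
time_s: 26.2
tool_pos: [0.4975, 0.0732, 0.0774]
orientation: [2.477, 1.932, 0.001]
ft_force: [1.0, -0.8, 0.4]
grip_width: 0.157
gripper_force: 0.1
```

Call:
servo_tool:
  deltas:
    - [[0,0,0,0,0,0],[0,0,0,0,0,0],[0,0,0,0,0,0],[0,0,0,0,0,0],[0,0,0,0,0,0]]
  claw: 0.74

```text
time_s: 26.7
tool_pos: [0.498, 0.0733, 0.0773]
orientation: [2.476, 1.931, 0.002]
ft_force: [4.5, 0.4, 3.1]
grip_width: 0.131
gripper_force: 2.4
```

Run:
```python
from h import *
st()
```

```text
t 26.7 p [0.498  0.0733 0.0773] yaw(y-axis) -0.246 tilt [ 0.0016 -0.    ] F [4.53 0.39 3.09] T [ 0.065 -0.837 -0.011] w 11.1 g 2.4 j6 0.26
```

Call:
servo_tool:
  deltas:
    - [[0.001,0,0,0,0,0],[0,0,0,0,0,0],[0,0,0,0,0,0],[0,0,0,0,0,0],[0,0,0,0,0,0]]

```text
time_s: 27.2
tool_pos: [0.4981, 0.0732, 0.0769]
orientation: [-2.477, -1.932, 0.001]
ft_force: [2.3, -0.8, 1.5]
grip_width: 0.129
gripper_force: 1.0
```

Call:
servo_tool:
  deltas:
    - [[0,0,0,0,0,0],[0,0,0,0,0,0],[0,0,0,0,0,0],[0,0,0,0,0,0],[0,0,0,0,0,0]]
  claw: 0.78

```text
time_s: 27.7
tool_pos: [0.4982, 0.0732, 0.0769]
orientation: [-2.477, -1.932, 0.0]
ft_force: [0.7, -0.2, 0.5]
grip_width: 0.113
gripper_force: 15.5
```

Run:
```python
from h import *
st()
```

```text
t 27.7 p [0.4982 0.0732 0.0769] yaw(y-axis) -0.246 tilt [-0.0004 -0.    ] F [ 0.74 -0.22  0.47] T [-0.098 -0.118 -0.003] w 9.64 g 15.5 j6 0.26
```

Call:
servo_tool:
  deltas:
    - [[0,0,0,0,0,0],[0,0,0,0,0,0],[0,0,0,0,0,0],[0,0,0,0,0,-0.03],[0,0,0,0,0,-0.07]]
  claw: 1

```text
time_s: 28.2
tool_pos: [0.4982, 0.0733, 0.077]
orientation: [-2.572, -1.804, 0.0]
ft_force: [0.4, 0.5, 2.6]
grip_width: 0.103
gripper_force: 58.7
```

Call:
servo_tool:
  deltas:
    - [[0,0,0,0,0,-0.1],[0,0,0,0,0,-0.1],[0,0,0,0,0,-0.1],[0,0,0,0,0,-0.1],[0,0,0,0,0,-0.1]]

```text
time_s: 28.7
tool_pos: [0.4982, 0.0732, 0.0771]
orientation: [2.94, 1.108, -0.0]
ft_force: [-1.1, -0.2, 3.3]
grip_width: 0.098
gripper_force: 58.7
```

Run:
```python
from h import *
st()
```

```text
t 28.7 p [0.4982 0.0732 0.0771] yaw(y-axis) -0.8499 tilt [-0.0003 -0.0001] F [-1.07 -0.18  3.28] T [-0.041  0.14   0.023] w 8.37 g 58.7 j6 0.86
```

Forces are small. The remaining turn is -0.674.

Call:
servo_tool:
  deltas:
    - [[0,0,0,0,0,-0.1],[0,0,0,0,0,-0.1],[0,0,0,0,0,-0.1],[0,0,0,0,0,-0.1],[0,0,0,0,0,-0.1]]

```text
time_s: 29.2
tool_pos: [0.4982, 0.0733, 0.077]
orientation: [3.122, 0.346, -0.001]
ft_force: [-0.3, -1.2, 3.0]
grip_width: 0.106
gripper_force: 58.7
```

Call:
servo_tool:
  deltas:
    - [[0,0,0,0,0,-0.1],[0,0,0,0,0,-0.074],[0,0,0,0,0,0],[0,0,0,0,0,0],[0,0,0,0,0,0]]

```text
time_s: 29.7
tool_pos: [0.4982, 0.0733, 0.077]
orientation: [3.14, 0.083, -0.001]
ft_force: [-2.4, -0.2, 3.2]
grip_width: 0.105
gripper_force: 58.8
```

Call:
servo_tool:
  deltas:
    - [[0,0,0,0,0,0],[0,0,0,0,0,0],[0,0,0,0,0,0],[0,0,0,0,0,0],[0,0,0,0,0,0]]
  claw: 0.4

```text
time_s: 30.2
tool_pos: [0.4984, 0.0732, 0.077]
orientation: [3.14, 0.08, -0.0]
ft_force: [0.4, 0.9, -0.3]
grip_width: 0.3
gripper_force: 0.0
```

Run:
```python
from h import *
st()
```

```text
t 30.2 p [0.4984 0.0732 0.077 ] yaw(y-axis) -1.5199 tilt [-0.0001 -0.0001] F [ 0.38  0.86 -0.28] T [-0.019  0.006 -0.074] w 25.48 g 0.0 j6 1.53
```

Knob released at the mark by tool yaw. Now the lock: pinch the fin across its 26 mm width, keeping this orientation.

Call:
servo_tool:
  deltas:
    - [[0,0,0.01,0,0,0],[0,0,0.025,0,0,0],[0,0,0.025,0,0,0],[0.013,0.001,0.01,0,0,0],[0.03,0.001,0,0,0,0]]
  claw: -0.1

```text
time_s: 30.7
tool_pos: [0.5412, 0.0754, 0.1498]
orientation: [3.14, 0.08, 0.004]
ft_force: [0.4, -0.7, -0.1]
grip_width: 0.554
gripper_force: 0.0
```

Call:
servo_tool:
  deltas:
    - [[0.03,0.002,0,0,0,0],[0.03,0.002,0,0,0,0],[0.03,0.001,0,0,0,0],[0.01,0,0,0,0,0],[0,0,0,0,0,0]]

```text
time_s: 31.2
tool_pos: [0.6417, 0.0802, 0.147]
orientation: [3.14, 0.08, -0.0]
ft_force: [0.5, -0.5, -0.8]
grip_width: 0.552
gripper_force: 0.0
```

Call:
servo_tool:
  deltas:
    - [[0,0,0,0,0,0],[0,0,0,0,0,0],[0,0,0,0,0,0],[0,0,0,0,0,0],[0,0,0,0,0,0]]

```text
time_s: 31.7
tool_pos: [0.6412, 0.0803, 0.1472]
orientation: [3.14, 0.08, 0.0]
ft_force: [-0.2, -0.5, 0.5]
grip_width: 0.55
gripper_force: 0.0
```

Run:
```python
from h import *
st(); s=shot('side')
cv2.imwrite('pics/l8.png',cv2.resize(s['pixels'][90:190,280:400],(720,600),interpolation=2)[:,:,::-1])
```

```text
t 31.7 p [0.6412 0.0803 0.1472] yaw(y-axis) -1.52 tilt [ 0.0001 -0.0001] F [-0.24 -0.49  0.53] T [-0.072 -0.002 -0.027] w 46.78 g 0.0 j6 1.54
```

View pics/l8.png

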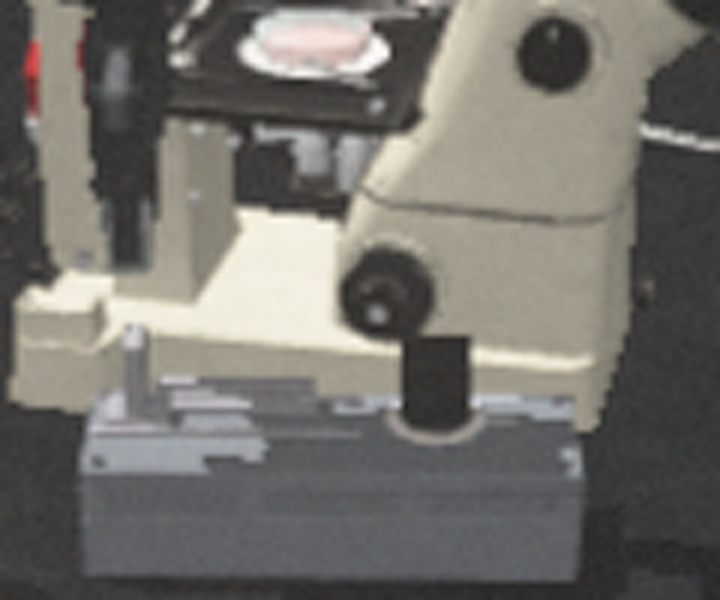

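Knob bar now stands broadside (435,380), i.e. parallel to the magazine's y axis. The finger at (128,230) lines up with the fin at (134,380). I'll descend and pinch.

Call:
servo_tool:
  deltas:
    - [[0,0,-0.02,0,0,0],[0,0,-0.02,0,0,0],[0,0,-0.015,0,0,0],[0,0,-0.007,0,0,0],[0,0,-0.003,0,0,0]]

```text
time_s: 32.25
tool_pos: [0.6413, 0.0802, 0.0814]
orientation: [3.14, 0.08, -0.001]
ft_force: [-0.4, 0.7, -0.1]
grip_width: 0.546
gripper_force: 0.0
```

Call:
servo_tool:
  deltas:
    - [[0,0,0,0,0,0],[0,0,0,0,0,0],[0,0,0,0,0,0],[0,0,0,0,0,0],[0,0,0,0,0,0]]
  claw: 0.35

```text
time_s: 32.75
tool_pos: [0.6415, 0.0803, 0.0824]
orientation: [3.14, 0.08, 0.001]
ft_force: [0.1, 0.3, 0.5]
grip_width: 0.324
gripper_force: 0.0
```

Call:
servo_tool:
  deltas:
    - [[0,0,0,0,0,0],[0,0,0,0,0,0],[0,0,0,0,0,0],[0,0,0,0,0,0],[0,0,0,0,0,0]]
  claw: 0.38

```text
time_s: 33.25
tool_pos: [0.6415, 0.0808, 0.0824]
orientation: [-3.14, -0.08, -0.001]
ft_force: [-1.0, 5.6, 4.4]
grip_width: 0.311
gripper_force: 2.7
```

Run:
```python
from h import *
st()
```

```text
t 33.25 p [0.6415 0.0808 0.0824] yaw(y-axis) -1.5198 tilt [0.0006 0.0004] F [-1.05  5.62  4.43] T [0.949 0.149 0.001] w 26.48 g 2.7 j6 1.54
```

Call:
servo_tool:
  deltas:
    - [[0,0.001,0,0,0,0],[0,0,0,0,0,0],[0,0,0,0,0,0],[0,0,0,0,0,0],[0,0,0,0,0,0]]
  claw: 0.42

```text
time_s: 33.75
tool_pos: [0.6416, 0.0811, 0.0826]
orientation: [3.14, 0.08, 0.001]
ft_force: [-1.3, 2.0, 4.7]
grip_width: 0.292
gripper_force: 27.0
```

Call:
servo_tool:
  deltas:
    - [[0,0,0,0,0,0],[0,0,0,0,0,0],[0,0,0,0,0,0],[0,0,0,0,0,0],[0,0,0,0,0,0]]
  claw: 1

```text
time_s: 34.25
tool_pos: [0.6417, 0.0811, 0.0827]
orientation: [3.14, 0.08, 0.001]
ft_force: [-1.1, 1.7, 6.7]
grip_width: 0.292
gripper_force: 58.6
```

Call:
servo_tool:
  deltas:
    - [[-0.002,-0.0001,0,0,0,0],[-0.004,-0.0002,0,0,0,0],[-0.005,-0.0002,0,0,0,0],[-0.005,-0.0002,0,0,0,0],[-0.005,-0.0003,0,0,0,0]]

```text
time_s: 34.75
tool_pos: [0.6209, 0.08, 0.0827]
orientation: [3.14, 0.08, 0.003]
ft_force: [2.4, -0.1, 5.8]
grip_width: 0.287
gripper_force: 58.7
```

Run:
```python
from h import *
st()
```

```text
t 34.75 p [0.6209 0.08   0.0827] yaw(y-axis) -1.5199 tilt [ 0.0022 -0.0004] F [ 2.42 -0.06  5.85] T [ 0.114 -0.217  0.049] w 24.39 g 58.7 j6 1.54
```

Call:
servo_tool:
  deltas:
    - [[-0.005,-0.0002,0,0,0,0],[-0.005,-0.0002,0,0,0,0],[-0.005,-0.0003,0,0,0,0],[-0.005,-0.0002,0,0,0,0],[-0.004,-0.0002,0,0,0,0]]

```text
time_s: 35.25
tool_pos: [0.5969, 0.0787, 0.0827]
orientation: [3.14, 0.08, 0.003]
ft_force: [1.7, -1.3, 6.0]
grip_width: 0.285
gripper_force: 58.7
```

Call:
servo_tool:
  deltas:
    - [[-0.003,-0.0001,0,0,0,0],[-0.002,-0.0001,0,0,0,0],[-0.001,0,0,0,0,0],[0,0,0,0,0,0],[0,0,0,0,0,0]]

```text
time_s: 35.75
tool_pos: [0.5908, 0.0784, 0.0826]
orientation: [3.14, 0.08, 0.002]
ft_force: [-0.5, -3.8, 6.8]
grip_width: 0.285
gripper_force: 58.8
```

Run:
```python
from h import *
st()
```

```text
t 35.75 p [0.5908 0.0784 0.0826] yaw(y-axis) -1.5199 tilt [ 0.0015 -0.0008] F [-0.51 -3.76  6.79] T [-0.368 -0.004  0.012] w 24.22 g 58.8 j6 1.54
```

Call:
servo_tool:
  deltas:
    - [[-0.001,-0.0003,0,0,0,0],[-0.001,-0.0002,0,0,0,0],[-0.001,0,0,0,0,0],[0,0,0,0,0,0],[0,0,0,0,0,0]]

```text
time_s: 36.25
tool_pos: [0.5879, 0.0782, 0.0827]
orientation: [3.14, 0.08, 0.003]
ft_force: [-0.4, 0.4, 7.3]
grip_width: 0.284
gripper_force: 58.8
```

Call:
servo_tool:
  deltas:
    - [[-0.0007,0,0,0,0,0],[-0.0007,0,0,0,0,0],[0,0,0,0,0,0],[0,0,0,0,0,0],[0,0,0,0,0,0]]

```text
time_s: 36.75
tool_pos: [0.587, 0.0781, 0.0827]
orientation: [3.14, 0.08, 0.004]
ft_force: [4.7, 0.1, 6.2]
grip_width: 0.288
gripper_force: 58.8
```

Call:
servo_tool:
  deltas:
    - [[-0.0007,0,0,0,0,0],[-0.0007,0,0,0,0,0],[0,0,0,0,0,0],[0,0,0,0,0,0],[0,0,0,0,0,0]]

```text
time_s: 37.25
tool_pos: [0.5869, 0.0781, 0.0827]
orientation: [3.14, 0.08, 0.009]
ft_force: [10.3, -0.1, 2.4]
grip_width: 0.284
gripper_force: 58.9
```

Run:
```python
from h import *
st()
```

```text
t 37.25 p [0.5869 0.0781 0.0827] yaw(y-axis) -1.52 tilt [ 0.0056 -0.0003] F [10.34 -0.14  2.37] T [-0.048 -1.769  0.052] w 24.14 g 58.9 j6 1.54
```

Lock is at its stop. I'll back off, release and retreat, turning toward the cover's orientation.

Call:
servo_tool:
  deltas:
    - [[0.0012,0,0,0,0,0],[0,0,0,0,0,0],[0,0,0,0,0,0],[0,0,0,0,0,0],[0,0,0,0,0,0]]
  claw: 0

```text
time_s: 37.75
tool_pos: [0.5856, 0.0785, 0.0819]
orientation: [3.14, 0.08, -0.001]
ft_force: [-0.4, 0.6, -0.8]
grip_width: 0.501
gripper_force: 0.0
```

Call:
servo_tool:
  deltas:
    - [[0,0,0.02,0,0,0],[0,0,0.03,0,0,0],[0,0.01,0.03,0,0,0.1],[-0.01,0.02,0.02,0,0,0.11],[-0.01,0.02,0.01,0,0,0.11]]

```text
time_s: 38.25
tool_pos: [0.5659, 0.1289, 0.194]
orientation: [3.086, 0.585, 0.004]
ft_force: [-0.1, 0.9, -0.2]
grip_width: 0.505
gripper_force: 0.0
```

Call:
servo_tool:
  deltas:
    - [[-0.005,0.02,0.01,0,0,0.11],[0,0.02,0,0,0,0.11],[0,0.02,0,0,0,0.11],[0,0.01,0,0,0,0.11],[0,0,0,0,0,0.11]]

```text
time_s: 38.75
tool_pos: [0.5604, 0.1998, 0.202]
orientation: [-2.81, -1.404, 0.0]
ft_force: [0.2, -0.0, -0.2]
grip_width: 0.503
gripper_force: 0.0
```

Run:
```python
from h import *
np.set_printoptions(precision=4,suppress=True)
st(); t=shot('top');s=shot('side')
a=cv2.resize(t['pixels'][170:290,290:370],(400,600),interpolation=2);b=cv2.resize(s['pixels'][140:260,280:410],(400,600),interpolation=2)
cv2.imwrite('pics/c9.png',np.hstack([a,b])[:,:,::-1])
# cover: grey mid-tone blob
for lo,hi in(((105,)*3,(175,)*3),):
  for bl in blobs(t,lo,hi,(290,228,370,290),200): print(cv2.minAreaRect(bl.astype(np.float32)),pose(onz(t,bl,.006)))
```

```text
t 38.75 p [0.5604 0.1998 0.202 ] yaw(y-axis) -0.6439 tilt [-0.0002  0.    ] F [ 0.16 -0.03 -0.18] T [-0.007  0.007  0.004] w 42.79 g 0.0 j6 0.88
((340.4554443359375, 260.29791259765625), (29.876571655273438, 26.648908615112305), 24.443954467773438) ((414.3251647949219, 324.045654296875), (71.06840515136719, 63.24174880981445), 66.3171157836914)
```

View pics/c9.png

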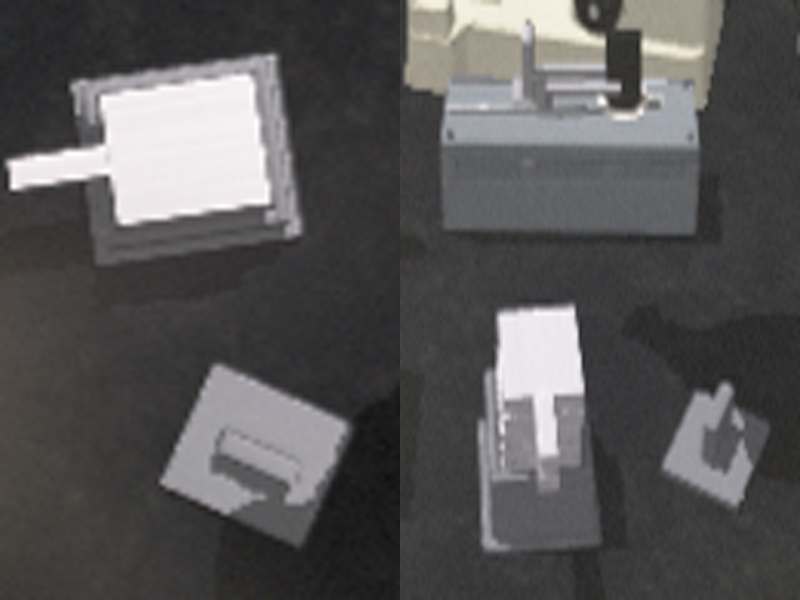

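Sliders are square on the pile, the lock is home beside the bar, and the cover has been knocked: its corners are now at crop (215,363),(350,420),(303,548),(160,485).

Run:
```python
from h import *
np.set_printoptions(precision=4,suppress=True)
t=load('top');s=load('side')
C=[(x/5+290-.4,y/5+170-.4) for x,y in((215,363),(350,420),(303,548),(160,485))]
P=onz(t,C,.006);print(P,P.mean(0),pose(P))
H=[(x/5+290-.4,y/5+170-.4) for x,y in((230,425),(303,460),(294,486),(220,455))]
print(onz(t,H,.03),onz(t,H,.03).mean(0))
S=[(( x-400)/400*130+280-.4,y/5+140-.4) for x,y in((700,392),(770,425),(738,510),(662,468))]
P=onz(s,S,.006);print('side',P.mean(0),pose(P))
```

```text
[[0.4571 0.3433 0.006 ]
 [0.4307 0.2787 0.006 ]
 [0.3699 0.3006 0.006 ]
 [0.3989 0.3689 0.006 ]] [0.4141 0.3229 0.006 ] ((414.0809631347656, 322.11639404296875), (74.15808868408203, 64.51741790771484), 66.97760009765625)
[[0.4285 0.3365 0.03  ]
 [0.4126 0.3024 0.03  ]
 [0.4006 0.3065 0.03  ]
 [0.4145 0.341  0.03  ]] [0.4141 0.3216 0.03  ]
side [0.4145 0.3281 0.006 ] ((413.5404357910156, 327.8880920410156), (74.65845489501953, 64.41046905517578), 64.57807922363281)
```

Call:
servo_tool:
  deltas:
    - [[-0.03,0.025,-0.01,0,0,0.05],[-0.03,0.025,-0.02,0,0,0.05],[-0.03,0.025,-0.025,0,0,0.05],[-0.03,0.025,-0.025,0,0,0.05],[-0.025,0.0237,-0.025,0,0,0.034]]
  claw: 0.1

```text
time_s: 39.35
tool_pos: [0.4143, 0.3226, 0.0964]
orientation: [2.634, 1.712, 0.0]
ft_force: [1.3, 1.2, -0.7]
grip_width: 0.453
gripper_force: 0.0
```

Call:
servo_tool:
  deltas:
    - [[0,0,-0.015,0,0,0],[0,0,-0.01,0,0,0],[0,0,0,0,0,0],[0,0,0,0,0,0],[0,0,0,0,0,0]]

```text
time_s: 39.85
tool_pos: [0.4166, 0.3219, 0.0728]
orientation: [2.634, 1.712, 0.002]
ft_force: [-0.4, -0.1, 0.6]
grip_width: 0.45
gripper_force: 0.0
```

Run:
```python
from h import *
st();s=shot('side')
cv2.imwrite('pics/c10.png',cv2.resize(s['pixels'][180:260,360:440],(560,560),interpolation=2)[:,:,::-1])
```

```text
t 39.85 p [0.4166 0.3219 0.0728] yaw(y-axis) -0.4178 tilt [0.0012 0.0006] F [-0.36 -0.13  0.59] T [-0.037  0.024 -0.007] w 38.21 g 0.0 j6 0.95
```

View pics/c10.png

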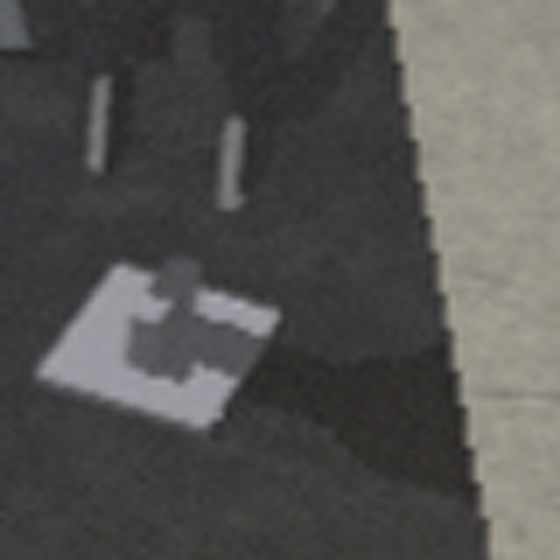

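Fingers at (97,120) and (232,165) straddle the handle at (175,310). I'll descend and grip.

Call:
servo_tool:
  deltas:
    - [[-0.0015,0.0015,-0.02,0,0,0],[0,0,-0.02,0,0,0],[0,0,-0.015,0,0,0],[0,0,-0.006,0,0,0],[0,0,-0.0015,0,0,0]]

```text
time_s: 40.4
tool_pos: [0.4144, 0.3235, 0.0095]
orientation: [2.633, 1.714, -0.0]
ft_force: [-0.5, -0.5, -0.1]
grip_width: 0.453
gripper_force: 0.0
```

Call:
servo_tool:
  deltas:
    - [[0,0,0,0,0,0],[0,0,0,0,0,0],[0,0,0,0,0,0],[0,0,0,0,0,0],[0,0,0,0,0,0]]
  claw: 0.68

```text
time_s: 40.9
tool_pos: [0.4145, 0.3238, 0.0099]
orientation: [2.632, 1.715, 0.001]
ft_force: [1.1, -0.7, 0.2]
grip_width: 0.161
gripper_force: 0.6
```

Call:
servo_tool:
  deltas:
    - [[0,0,0,0,0,0],[0,0,0,0,0,0],[0,0,0,0,0,0],[0,0,0,0,0,0],[0,0,0,0,0,0]]
  claw: 1

```text
time_s: 41.4
tool_pos: [0.4146, 0.3238, 0.01]
orientation: [2.632, 1.715, 0.002]
ft_force: [1.5, -0.4, 5.7]
grip_width: 0.128
gripper_force: 59.3
```

Run:
```python
from h import *
st()
```

```text
t 41.4 p [0.4146 0.3238 0.01  ] yaw(y-axis) -0.416 tilt [0.0009 0.0004] F [ 1.46 -0.41  5.73] T [-0.153 -0.086 -0.032] w 10.92 g 59.3 j6 0.95
```

Call:
servo_tool:
  deltas:
    - [[0,0,0.01,0,0,0],[0,0,0.03,0,0,0],[0,0,0.035,0,0,0],[0,0,0.03,0,0,0.05],[0.01,0.0025,0.01,0,0,0.06]]

```text
time_s: 41.9
tool_pos: [0.424, 0.3263, 0.1279]
orientation: [2.531, 1.86, 0.004]
ft_force: [0.1, 0.2, -1.3]
grip_width: 0.128
gripper_force: 58.7
```

Call:
servo_tool:
  deltas:
    - [[0.028,0.007,0,0,0,0.09],[0.03,0.0075,0,0,0,0.1],[0.03,0.0075,0,0,0,0.1],[0.028,0.007,0,0,0,0.1],[0.014,0.0035,0,0,0,0.07]]

```text
time_s: 42.4
tool_pos: [0.5559, 0.3588, 0.1248]
orientation: [2.04, 2.389, 0.001]
ft_force: [-0.4, 0.6, -1.9]
grip_width: 0.128
gripper_force: 58.8
```

Call:
servo_tool:
  deltas:
    - [[0,0,-0.005,0,0,0],[0,0,-0.01,0,0,0],[0,0,-0.008,0,0,0],[0,0,0,0,0,0],[0,0,0,0,0,0]]

```text
time_s: 42.9
tool_pos: [0.5538, 0.3586, 0.1014]
orientation: [-2.044, -2.385, 0.001]
ft_force: [0.0, -0.5, -2.4]
grip_width: 0.124
gripper_force: 58.8
```

Run:
```python
from h import *
st()
```

```text
t 42.9 p [0.5538 0.3586 0.1014] yaw(y-axis) 0.1537 tilt [-0.0006 -0.0003] F [ 0.05 -0.48 -2.41] T [ 0.011  0.061 -0.026] w 10.53 g 58.8 j6 0.32
```

Check that the along-bar offset is fine numerically, then lower to contact.

Call:
servo_tool:
  deltas:
    - [[0,0,-0.003,0,0,0],[0,0,-0.003,0,0,0],[0,0,-0.0015,0,0,0],[0,0,-0.0005,0,0,0],[0,0,0,0,0,0]]

```text
time_s: 43.4
tool_pos: [0.5543, 0.3587, 0.0935]
orientation: [2.044, 2.386, 0.0]
ft_force: [0.3, 0.2, -2.3]
grip_width: 0.122
gripper_force: 58.8
```

Call:
servo_tool:
  deltas:
    - [[0,0,-0.0005,0,0,0],[0,0,-0.0005,0,0,0],[0,0,-0.0005,0,0,0],[0,0,0,0,0,0],[0,0,0,0,0,0]]

```text
time_s: 43.9
tool_pos: [0.5543, 0.3587, 0.092]
orientation: [2.044, 2.386, 0.0]
ft_force: [-0.7, -0.0, -1.8]
grip_width: 0.123
gripper_force: 58.8
```

Call:
servo_tool:
  deltas:
    - [[0,0,-0.0004,0,0,0],[0,0,-0.0003,0,0,0],[0,0,0,0,0,0],[0,0,0,0,0,0],[0,0,0,0,0,0]]

```text
time_s: 44.4
tool_pos: [0.5543, 0.3586, 0.0913]
orientation: [2.044, 2.386, 0.0]
ft_force: [0.4, -0.8, -2.4]
grip_width: 0.121
gripper_force: 58.8
```

Call:
servo_tool:
  deltas:
    - [[0,0,-0.0004,0,0,0],[0,0,-0.0003,0,0,0],[0,0,0,0,0,0],[0,0,0,0,0,0],[0,0,0,0,0,0]]

```text
time_s: 44.9
tool_pos: [0.5543, 0.3586, 0.0906]
orientation: [2.044, 2.386, 0.0]
ft_force: [-0.1, 0.3, -1.8]
grip_width: 0.128
gripper_force: 58.8
```

Call:
servo_tool:
  deltas:
    - [[0,0,-0.0003,0,0,0],[0,0,0,0,0,0],[0,0,0,0,0,0],[0,0,0,0,0,0],[0,0,0,0,0,0]]

```text
time_s: 45.4
tool_pos: [0.5543, 0.3587, 0.0905]
orientation: [2.044, 2.386, 0.0]
ft_force: [-1.5, -0.7, 1.7]
grip_width: 0.125
gripper_force: 59.3
```

Call:
servo_tool:
  deltas:
    - [[0,0,-0.0002,0,0,0],[0,0,0,0,0,0],[0,0,0,0,0,0],[0,0,0,0,0,0],[0,0,0,0,0,0]]

```text
time_s: 45.9
tool_pos: [0.5543, 0.3587, 0.0905]
orientation: [2.044, 2.386, 0.001]
ft_force: [-2.0, -1.2, 4.6]
grip_width: 0.126
gripper_force: 59.7
```

Call:
servo_tool:
  deltas:
    - [[0,0,0,0,0,0],[0,0,0,0,0,0],[0,0,0,0,0,0],[0,0,0,0,0,0],[0,0,0,0,0,0]]
  claw: 0.4

```text
time_s: 46.4
tool_pos: [0.5543, 0.3586, 0.09]
orientation: [2.044, 2.386, 0.0]
ft_force: [-0.3, 0.5, 0.7]
grip_width: 0.296
gripper_force: 0.0
```

Call:
servo_tool:
  deltas:
    - [[0,0,0.005,0,0,0],[0,0,0.02,0,0,0],[0,0,0.03,0,0,0],[0,0,0.03,0,0,0],[0,0,0.03,0,0,0]]

```text
time_s: 46.9
tool_pos: [0.5542, 0.3586, 0.2067]
orientation: [2.044, 2.386, 0.0]
ft_force: [0.2, -0.3, -0.0]
grip_width: 0.305
gripper_force: 0.0
```

Call:
servo_tool:
  deltas:
    - [[-0.01,-0.04,0.01,0,0,0],[-0.01,-0.04,0,0,0,0],[-0.01,-0.04,0,0,0,0],[-0.01,-0.04,0,0,0,0],[0,0,0,0,0,0]]

```text
time_s: 47.4
tool_pos: [0.5132, 0.1953, 0.2159]
orientation: [2.047, 2.383, -0.001]
ft_force: [0.5, 1.1, -0.5]
grip_width: 0.301
gripper_force: 0.0
```

Run:
```python
from h import *
np.set_printoptions(precision=4,suppress=True)
st();t=shot('top');s=shot('side')
px=t['pixels']
for lo,hi in(((90,)*3,(185,)*3),((60,)*3,(185,)*3)):
  for bl in blobs(t,lo,hi,(300,165,360,230),150):
    m=cv2.minAreaRect(bl.astype(np.float32));print(m,pose(onz(t,bl,.086)))
a=cv2.resize(px[160:240,290:370],(400,400),interpolation=2);b=cv2.resize(s['pixels'][170:250,285:365],(400,400),interpolation=2)
c=cv2.resize(px[150:260,395:475],(400,400),interpolation=2)
cv2.imwrite('pics/f11.png',cv2.resize(np.hstack([a,b,c]),(800,267))[:,:,::-1])
print((proj(t,plate((.554,.3585),.154,.0865,74,64)).ravel()))
```

```text
t 47.4 p [0.5132 0.1953 0.2159] yaw(y-axis) 0.1512 tilt [-0.0002 -0.0006] F [ 0.45  1.13 -0.52] T [-0.005 -0.035 -0.031] w 25.55 g 0.0 j6 0.09
((325.780029296875, 201.45999145507812), (37.052398681640625, 44.406307220458984), 81.8698959350586) ((547.766845703125, 361.11468505859375), (82.8287582397461, 98.68458557128906), 8.854907989501953)
((323.8499755859375, 201.45001220703125), (37.90092468261719, 48.790367126464844), 81.8698959350586) ((547.9968872070312, 365.2953186035156), (84.70036315917969, 108.59695434570312), 8.567951202392578)
[308.4827 186.8231 312.4865 215.1867 345.4785 210.462  341.2836 182.1541]
```

Run:
```python
from h import *
t=load('top');g=t['pixels'].mean(2).astype(int)
for r in range(178,222,4): print(r,g[r,300:356:2])
for lo in(125,140,150):
  for bl in blobs(t,(lo,)*3,(190,)*3,(300,165,360,230),150): print(lo,pose(onz(t,bl,.0865)))
for bl in blobs(t,(200,)*3,(255,)*3,(280,165,360,230),10): print('white',bl.min(0),bl.max(0),pose(onz(t,bl,.0805)))
```

```text
178 [42 38 44 43 43 43 48 46 46 44 44 41 41 45 45 45 45 44 44 48 47 44 48 48
 46 44 43 42]
182 [ 43  41  45  42  43  47  42  45  45  43  47  44  51  62  62  79 102 156
 145 159 182 172 166  50  49  48  47  41]
186 [ 46  49 101 174 134 158 177 173 147 156 162 171 173 169 168 170 170 170
 171 171 169 145 170  71  48  45  46  49]
190 [ 48  46  60 123 168 159 167 165 168 165 167 168 168 167 167 169 168 168
 169 169 169 170 153 102  47  45  46  46]
194 [ 52  50  49  89 147 147 167 166 167 167 168 167 166 167 165 164 166 169
 159 169 169 172 159 168  50  48  55  54]
198 [ 54  53  52  87  94  87 168 165 165 138 167 165 164 167 165 167 167 167
 150 166 167 168 161 162  61  51  47  46]
202 [240 238 237 237 236 236 160 162 165  86  72  65  73  79  88  91  89  89
 153 166 164 164 151 139  92  49  47  49]
206 [212 127  92  69  91  88 154 161 162 113  87  89  97  99 152 162 163 162
 162 161 163 162 167 157 128  47  52  52]
210 [ 56  54  50  44  87  87 108 157 160 162 159 162 160 159 161 160 161 161
 161 160 161 160 155 156 161  56  50  48]
214 [ 57  46  44  46  86  85  77 158 157 160 152 136  93  67  79  81  83  87
  85  86  89  87 124  90 151  95  50  51]
218 [48 50 50 43 57 83 86 86 84 78 73 70 79 85 87 90 90 88 88 85 83 60 44 39
 41 52 50 50]
125 ((548.6588134765625, 359.16217041015625), (80.27185821533203, 90.93722534179688), 8.853272438049316)
140 ((548.4688720703125, 359.34674072265625), (79.95396423339844, 90.51337432861328), 8.853707313537598)
150 ((555.1491088867188, 360.4057922363281), (66.42678833007812, 90.47689056396484), 8.853707313537598)
white [292 199] [310 207] ((543.7429809570312, 416.8891906738281), (12.190313339233398, 41.54607391357422), 10.16975212097168)
```

```bash
python3 -c "
from station import bot
print(bot.sign_off())"
```

```text
the job is handed in; nothing more can be done
None
```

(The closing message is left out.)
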